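Clear the tasting counter: warmer off, cups into bins, bins stacked on their ledges

TASK

Shut down the coffee tasting counter: turn the cup warmer's dial fully anticlockwise to its off stop, and put every tasting cup standing upright on the floor of one of the two empty grey bins (two cups to a bin is comfortable). Stack both of these bins squarely on the bin that is already packed with coffee, which stays where it is, each one turned end for end against the bin beneath it so that it rests level on the ledges instead of nesting down; leave the bean jar, tamper and scoop alone.

Things in the scene. Friction and masses are not known exactly. Their poses are not given: they have to be found in the camera images.
- dial (a joint): Heat dial on top of the cup warmer's control strip, rad: 0 = off, hard stop fully anticlockwise (seen from above); grows clockwise up to 4.7. Light friction (0.03 N m), stays where it is left.
- dial_grip (a point): Centre of the dial's grip bar, on the dial's vertical axis, 19 mm above the control strip. The bar is 44 mm long along this point's x (the black pointer line at its +x end), 12 mm wide along y, 20 mm high (9 mm below to 9 mm above this point), on a round skirt of 24 mm radius and 8 mm height.
- warmer: Cup warmer, fixed: steel box 200 wide (its y) x 55 mm high, from x = -125 to +145 mm, origin on its underside. Dark warm plate on top from x = -43 to +143 mm, on which the cups stand; black control strip on the -x side with the dial 84 mm from the origin along -x.
- packed_mid (a point): Centre, 32 mm above the underside, of the grey bin holding two coffee blocks (44 mm high), 0.95 kg: the foot of the stack. All three bins are alike: open on top, 202 long (x) x 66 wide (y) over a plumb rim skirt x 64 mm high. The skirt is the outside's upper 28 mm, to be gripped across the 66 mm; below it the walls slope in to a base of 180 x 44 mm.
- packed_rib (a point): Ledge of the packed bin's single rib. In each bin, hollow ribs on the end walls end in flat ledges 54 mm above the underside: ONE rib in the middle of the -x end (this point: 88 mm from the centre, 54 mm above the underside), TWO ribs at the +x end.
- lower_mid (a point): Centre, 32 mm above the underside, of the empty bin that stands on the counter, about 0.16 kg, with the other empty one nested in it at the start. Inside each bin: floor 3 mm thick; clear length between the ribs 145 mm at the floor, 160 mm near the top, centred; clear width 40 mm at the floor, 48 mm at mid height.
- lower_rib (a point): Ledge of the lower empty bin's single rib, at its -x end as on the packed bin. A bin set into another the same way round nests, 28 mm higher than that bin; turned half a turn its base rests on the other's ledges, 54 mm higher than that bin, just inside its rim with about 5 mm of play each way.
- upper_mid (a point): Centre, 32 mm above the underside, of the other empty bin, about 0.16 kg; at the start nested in the lower one, the same way round, so only its 28 mm skirt shows: fingers reaching deeper than 28 mm below its rim would grip the lower bin too.
- upper_rib (a point): Ledge of the upper empty bin's single rib, at its -x end as on the packed bin.
- cup1_mid (a point): White porcelain tasting cup, 35 mm across, 42 mm high, straight walls above a foot of 27 mm, about 0.08 kg; upright when its z is up. Site at its centre, 21 mm above its foot. Two to four such cups stand on the warmer; None = not there.
- cup2_mid (a point): White porcelain tasting cup, 35 mm across, 42 mm high, straight walls above a foot of 27 mm, about 0.08 kg; upright when its z is up. Site at its centre, 21 mm above its foot. Two to four such cups stand on the warmer; None = not there.
- cup3_mid (a point): White porcelain tasting cup, 35 mm across, 42 mm high, straight walls above a foot of 27 mm, about 0.08 kg; upright when its z is up. Site at its centre, 21 mm above its foot. Two to four such cups stand on the warmer; None = not there.
- cup4_mid (a point): White porcelain tasting cup, 35 mm across, 42 mm high, straight walls above a foot of 27 mm, about 0.08 kg; upright when its z is up. Site at its centre, 21 mm above its foot. Two to four such cups stand on the warmer; None = not there.
- beanjar: Bystander: glass bean jar with a wooden lid, 124 mm across, 184 mm high, origin under its centre.
- tamper: Bystander: steel coffee tamper, 58 mm across, 90 mm high, origin under its centre.
- scoop: Bystander: small steel coffee scoop, cup 48 mm across and 30 mm high (origin under its centre), flat handle reaching 102 mm along its x.
Not all that is in view belongs to the job. Leave any blue or green look-alike of the part that bears upper_mid alone.

How it is judged:
At the end, for the whole second after the job is handed in: Dial within 0.1 rad of off; every cup upright (0.2 rad) on the floor of an empty bin; these bins stacked on the packed one, each half a turn from the bin below, 54 mm (+-5) above it, within 14 mm along and 12 mm across, level; packed bin upright, moved under 50 mm (value of joint dial below 0.1 rad and ((x of cup1_mid in the frame of lower_mid between -0.075 and 0.075 m and y of cup1_mid in the frame of lower_mid between -0.02 and 0.02 m and z of cup1_mid in the frame of lower_mid between -0.016 and 0 m and angle between cup1_mid's own z axis and vertical below 0.2 rad) or (x of cup1_mid in the frame of upper_mid between -0.075 and 0.075 m and y of cup1_mid in the frame of upper_mid between -0.02 and 0.02 m and z of cup1_mid in the frame of upper_mid between -0.016 and 0 m and angle between cup1_mid's own z axis and vertical below 0.2 rad)) and ((x of cup2_mid in the frame of lower_mid between -0.075 and 0.075 m and y of cup2_mid in the frame of lower_mid between -0.02 and 0.02 m and z of cup2_mid in the frame of lower_mid between -0.016 and 0 m and angle between cup2_mid's own z axis and vertical below 0.2 rad) or (x of cup2_mid in the frame of upper_mid between -0.075 and 0.075 m and y of cup2_mid in the frame of upper_mid between -0.02 and 0.02 m and z of cup2_mid in the frame of upper_mid between -0.016 and 0 m and angle between cup2_mid's own z axis and vertical below 0.2 rad)) and ((x of cup3_mid in the frame of lower_mid between -0.075 and 0.075 m and y of cup3_mid in the frame of lower_mid between -0.02 and 0.02 m and z of cup3_mid in the frame of lower_mid between -0.016 and 0 m and angle between cup3_mid's own z axis and vertical below 0.2 rad) or (x of cup3_mid in the frame of upper_mid between -0.075 and 0.075 m and y of cup3_mid in the frame of upper_mid between -0.02 and 0.02 m and z of cup3_mid in the frame of upper_mid between -0.016 and 0 m and angle between cup3_mid's own z axis and vertical below 0.2 rad)) and ((x of cup4_mid in the frame of lower_mid between -0.075 and 0.075 m and y of cup4_mid in the frame of lower_mid between -0.02 and 0.02 m and z of cup4_mid in the frame of lower_mid between -0.016 and 0 m and angle between cup4_mid's own z axis and vertical below 0.2 rad) or (x of cup4_mid in the frame of upper_mid between -0.075 and 0.075 m and y of cup4_mid in the frame of upper_mid between -0.02 and 0.02 m and z of cup4_mid in the frame of upper_mid between -0.016 and 0 m and angle between cup4_mid's own z axis and vertical below 0.2 rad)) and (((x of lower_mid in the frame of packed_mid between -0.014 and 0.014 m and y of lower_mid in the frame of packed_mid between -0.012 and 0.012 m and z of lower_mid in the frame of packed_mid between 0.049 and 0.059 m and x of lower_rib in the frame of packed_mid above 0.06 m and angle between lower_mid's own z axis and vertical below 0.06 rad) and (x of upper_mid in the frame of lower_mid between -0.014 and 0.014 m and y of upper_mid in the frame of lower_mid between -0.012 and 0.012 m and z of upper_mid in the frame of lower_mid between 0.049 and 0.059 m and x of upper_rib in the frame of lower_mid above 0.06 m and angle between upper_mid's own z axis and vertical below 0.06 rad)) or ((x of upper_mid in the frame of packed_mid between -0.014 and 0.014 m and y of upper_mid in the frame of packed_mid between -0.012 and 0.012 m and z of upper_mid in the frame of packed_mid between 0.049 and 0.059 m and x of upper_rib in the frame of packed_mid above 0.06 m and angle between upper_mid's own z axis and vertical below 0.06 rad) and (x of lower_mid in the frame of upper_mid between -0.014 and 0.014 m and y of lower_mid in the frame of upper_mid between -0.012 and 0.012 m and z of lower_mid in the frame of upper_mid between 0.049 and 0.059 m and x of lower_rib in the frame of upper_mid above 0.06 m and angle between lower_mid's own z axis and vertical below 0.06 rad))) and distance of packed_mid from where it was at the start of the episode below 0.05 m and angle between packed_mid's own z axis and vertical below 0.05 rad); the robot touches nothing.
It fails at once if the bean jar is knocked aside by more than 3 cm (distance of beanjar from where it was at the start of the episode above 0.03 m).
It fails at once if the tamper is knocked aside by more than 3 cm (distance of tamper from where it was at the start of the episode above 0.03 m).
It fails at once if the scoop is knocked aside by more than 3 cm (distance of scoop from where it was at the start of the episode above 0.03 m).
Of cup1, cup2, cup3, cup4 only 2 to 4 are there at a start; the rules pass over those that are not, and their reading is None.
At some moment in a run one of cup1, cup2, cup3, cup4, lower may be knocked a few centimetres aside while the robot is not near it.
It also fails if it takes over 210 s, if anything falls off the work surface, if the arm or the gripper's body presses on something with over 40 N, if the wrist force passes 120 N, or if a joint passes its speed limit or range.

ROBOT

A 6-joint arm with a two-finger parallel gripper is mounted at the origin on the work surface. World frame = base frame: x ahead of the robot, y to its left, z up, the work surface at z = 0. Lengths are in m, angles in rad, forces in N, time in s.
With the tool pointing down it reaches from about 0.325 to 0.925 m from the base axis. Payload 3.1 kg.
Tool frame: the origin (TCP) lies between the finger pads; the fingertips stand 14 mm ahead of it and the grasp point (between the pads) lies 5 mm behind it; z points along the fingers, y is the line along which they close (so a half turn about z gives the same grasp; the last joint's range is limited). The gripper opens to 85 mm and grips with 20 to 120 N. Pads are 22 mm wide; open, the fingers measure 114 mm over their backs; the gripper's body (76 mm by 85 mm) begins 54 mm behind the grasp point. The pads swing forward as they close: fully open they stand 13 mm farther back than shut.
Start: joints at [1.103, 0.217, 1.613, -0, 1.311, -0.112], TCP at [0.218, 0.586, 0.245] pointing down, gripper open.
Joint ranges: [-2.75, 2.75], [-0.78, 2.1], [0.31, 2.55], [-1.13, 4.27], [0.13, 2.63], [-2.58, 2.58]. Speed limits (rad/s): [2.79, 2.79, 3.14, 3.14, 3.14, 3.14].

INTERFACE

Orientations are given as a unit quaternion [x, y, z, w].
In Python, from rig import sensors, imaging, job gives the robot as it stands.
- The arm moves only by the shell command python3 -m handwheel 'ROWS'. ROWS is JSON, a list of rows, each an object of numbers: "gripper": the gripper command: -1 is shut, 1 is fully open, values between are in proportion; "dx", "dy", "dz": the shift along the tool's x, y, z in mm; "wx", "wy", "wz": the turn, a rotation vector about the tool's x, y, z in degrees. In form: [{"gripper": .., "dx": .., "dy": .., "dz": .., "wx": .., "wy": .., "wz": ..}, ...]. A call has 1 to 20 rows; each row shifts and turns the commanded pose from where the row before left it, along the tool's axes as they then stand; what a row does not reach is not made up. A row lasts 1/12 s, in which the tool goes at most 41.7 mm and 7.16 degrees, less where a joint would pass 70% of its speed; a pose out of reach is approached as far as the arm can. A call with a gripper value outside its range is refused whole. The fingers move at their own pace and stop on an object; the grip force is fixed at half the most. Time passes only in rows, so rows that do not move let the fingers close. It gives the time, the measured TCP pose, the force, the opening and the grip force at its end, in the units of the state.
- sensors.sense(): the state, without advancing time (a new reading comes with each control period).
- imaging.grab_frame(name): name is "scene" or "side" or "wrist"; returns a dict with "pixels" (420x560x3 uint8, red, green, blue), "fx", "fy", "cx", "cy" (pixels), "R" (3x3) and "t" (3): a world point X has camera coordinates R X + t. Camera axes: x right, y down, z forward; pixel columns grow to the right and rows downward; lengths in m; the calibration is good to about 2 mm. The wrist camera is an equidistant fisheye: a pixel r from the principal point sees the ray r / f radians off the axis. A picture is of the moment at which its call begins. There is no depth.
- job.close_job(): hands the job in; it is judged then, once.
The state is a dict: "t": time; "q": joint angles; "dq": joint speeds; "joint_efforts": joint torques, N m; "eef_pos": TCP position; "eef_rot": TCP orientation; "contact_force": force on the tool from outside, world axes, zero at the start; "torque": the same for the moment, N m; "width": finger opening in m; "gripper_force": force on a finger pad.
Only numpy, scipy, OpenCV 4.12 (cv2) and the standard library are available. Lean on these libraries where they do the work, as an engineer would, in place of code of your own. Each camera call takes 0.05 s, during which the arm holds its last target. There are 200 camera calls.

## Working session

There is one attempt and no reset: what is moved stays moved. The work goes in short steps, Python scripts to look and compute and a shell command to move; the robot and the scene stay as the last step left them, time stands still between calls to the robot, and variables do not carry over. Pictures are saved under pics/ and viewed, at most 14 in all, crops included, and the job is handed in when it is done.

```bash
mkdir -p pics; ls
python3 - <<'E'
from rig import sensors, imaging
import cv2
print(sensors.sense())
for n in("scene","side"):
    f=imaging.grab_frame(n); cv2.imwrite(f"pics/{n}0.png",cv2.resize(f["pixels"][:,:,::-1],(800,600),interpolation=cv2.INTER_CUBIC))
    print(n,f["fx"],f["cx"],f["cy"],f["R"],f["t"])
E
```

```text
pics
{'t': 0.0, 'q': array([ 1.10279305e+00,  2.17719663e-01,  1.61496665e+00,  1.98905882e-05,
        1.31129465e+00, -1.12184846e-01]), 'dq': array([ 0.00085974, -0.0014697 ,  0.00122492, -0.00171098, -0.00101045,
       -0.00171783]), 'joint_efforts': array([-8.54541904e-04, -3.96861970e+01, -3.03844965e+01, -1.62521746e-04,
        1.00626494e-02, -5.56030145e-06]), 'eef_pos': array([0.2173276 , 0.58514985, 0.24397265]), 'eef_rot': array([ 1.76974573e-01,  9.84214699e-01, -1.14151270e-03, -3.50787181e-04]), 'contact_force': array([ 0.27456502, -0.04337602,  0.4670163 ]), 'torque': array([ 0.01477916, -0.01571265,  0.05107681]), 'gripper_force': 0.0, 'width': 0.08558064714796662}
scene 384.99940321398685 274.41988745009905 209.87149568969335 [[-0.36623302  0.93052031 -0.00230703]
 [ 0.69971914  0.27375853 -0.6598859 ]
 [-0.61340566 -0.24328628 -0.75136228]] [ 0.07935052 -0.32259885  1.58603571]
side 392.43000071767744 278.6861290970202 211.93075471952042 [[ 0.79921639 -0.60097761  0.00889202]
 [-0.34201743 -0.46690142 -0.81549196]
 [ 0.49424411  0.64871332 -0.57870008]] [-0.33859504  0.26710195  1.13535378]
```

View pics/scene0.png

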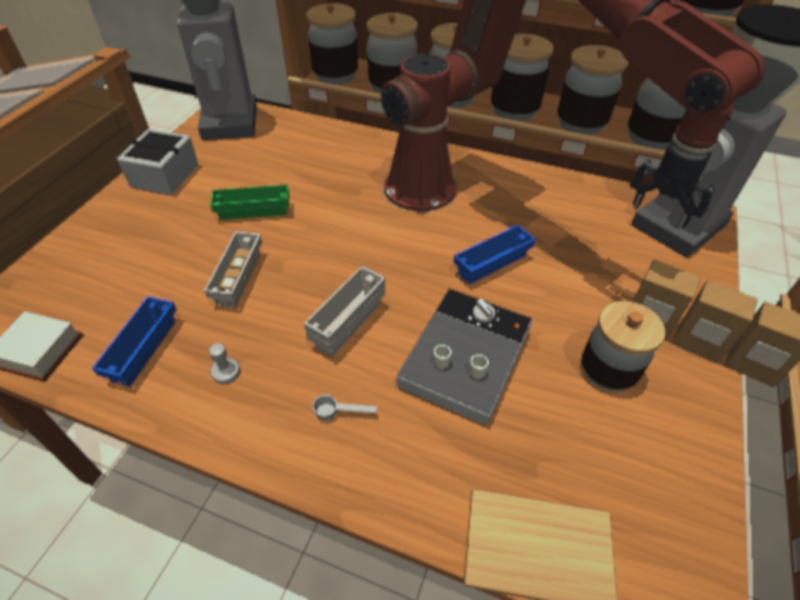

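View pics/side0.png

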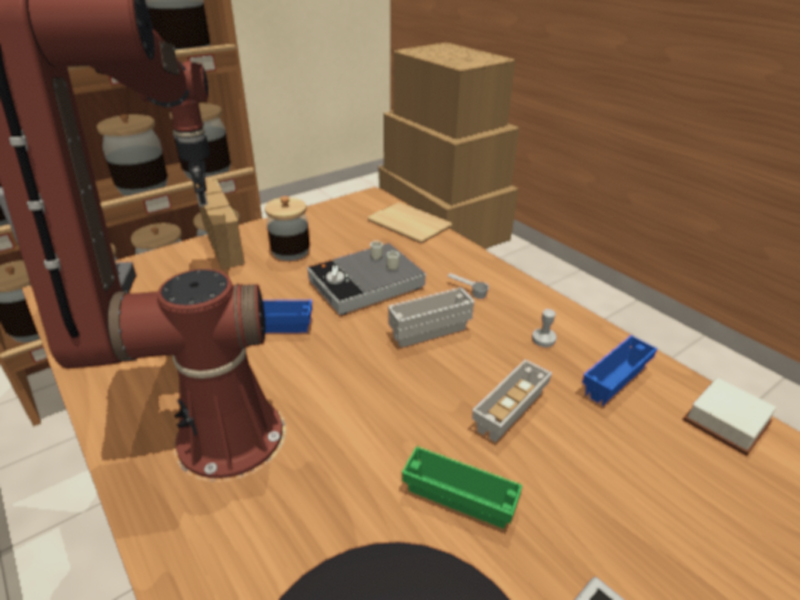

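The scene view shows two cups on the warmer at (442,356) and (479,366), the dial at (484,312), the nested bins around (345,310), and the packed bin at (234,268). The lookalike bins are blue and green. Next I get rough positions from these pixels.

```bash
cat > h.py <<'E'
import numpy as np, cv2
from rig import sensors, imaging
from scipy.spatial.transform import Rotation as Ro
np.set_printoptions(precision=4,suppress=True)
def ray(f,u,v,fish=False):
    a=np.array([(u-f["cx"])/f["fx"],(v-f["cy"])/f["fy"]])
    if fish:
        th=np.hypot(*a); d=np.r_[a/max(th,1e-9)*np.sin(th),np.cos(th)]
    else: d=np.r_[a,1]
    R=np.array(f["R"]); return -R.T@f["t"], R.T@d
def at(f,u,v,z,fish=False):
    o,d=ray(f,u,v,fish); return o+d*(z-o[2])/d[2]
def proj(f,X,fish=False):
    c=np.array(f["R"])@X+f["t"]
    if fish:
        r=np.hypot(c[0],c[1]); th=np.arctan2(r,c[2]); a=c[:2]/max(r,1e-9)*th
    else: a=c[:2]/c[2]
    return np.array([f["fx"]*a[0]+f["cx"],f["fy"]*a[1]+f["cy"]])
def tool():
    s=sensors.sense(); return s["eef_pos"],Ro.from_quat(s["eef_rot"]).as_matrix()
def to(p,ydir=None):
    "shift in tool axes (mm) to put TCP at p; turn wz (deg) to get tool y along ydir (mod 180), tool down"
    x,R=tool(); print("TCP",x,"ydir",np.degrees(np.arctan2(R[1,1],R[0,1])),"z",R[:,2],"q6",sensors.sense()["q"][5])
    print("move mm (tool axes)",1000*R.T@(np.array(p)-x), "world", 1000*(np.array(p)-x))
    if ydir is not None:
        d=(np.degrees(np.arctan2(R[1,1],R[0,1]))-ydir+90)%180-90
        print("wz deg",d)
E
python3 - <<'E'
from h import *
f=imaging.grab_frame("scene")
P=lambda u,v,z:print((u,v),at(f,u*.7,v*.7,z))
P(442,350,.097);P(479,361,.097);P(484,308,.075)
print("packed corners");[P(*a,.064) for a in((234,233),(261,236),(233,302),(207,295))]
print("nest");[P(*a,.092) for a in((366,269),(385,279),(331,348),(306,332))]
print("warmer");[P(*a,.055) for a in((450,291),(531,322),(398,377),(491,417))]
P(320,405,0);P(224,375,0);P(616,385,0)
for s in ["wrist"]:
  w=imaging.grab_frame(s); print(w["fx"],w["cx"],w["cy"],w["R"],-np.array(w["R"]).T@w["t"],tool())
E
```

```text
(442, 350) [0.5944 0.255  0.097 ]
(479, 361) [0.5933 0.3301 0.097 ]
(484, 308) [0.4392 0.3011 0.075 ]
packed corners
(234, 233) [ 0.4182 -0.3419  0.064 ]
(261, 236) [ 0.4035 -0.2738  0.064 ]
(233, 302) [ 0.6146 -0.2206  0.064 ]
(207, 295) [ 0.6179 -0.2861  0.064 ]
nest
(366, 269) [0.4388 0.0245 0.092 ]
(385, 279) [0.452  0.0761 0.092 ]
(331, 348) [0.6668 0.0467 0.092 ]
(306, 332) [ 0.649  -0.0185  0.092 ]
warmer
(450, 291) [0.4007 0.2138 0.055 ]
(531, 322) [0.4234 0.4038 0.055 ]
(398, 377) [0.6593 0.1871 0.055 ]
(491, 417) [0.6787 0.3822 0.055 ]
(320, 405) [0.746  0.0513 0.    ]
(224, 375) [ 0.7551 -0.1703  0.    ]
(616, 385) [0.4782 0.6043 0.    ]
325.19226210127806 281.23702933341093 207.22541678771506 [[ 0.3483  0.9374 -0.0018]
 [ 0.9001 -0.334   0.2797]
 [ 0.2616 -0.099  -0.9601]] [0.1496 0.6109 0.3723] (array([0.2175, 0.5854, 0.2445]), array([[-0.9374,  0.3483, -0.0007],
       [ 0.3483,  0.9374, -0.0013],
       [ 0.0002, -0.0015, -1.    ]]))
```

```bash
python3 -m handwheel '[{"dx":-33,"dy":-17,"dz":-8},{"dx":-33,"dy":-17,"dz":-8},{"dx":-33,"dy":-17,"dz":-8},{"dx":-33,"dy":-17,"dz":-8},{"dx":-33,"dy":-17,"dz":-8},{"dx":-33,"dy":-17},{"dx":-33,"dy":-17},{"dx":-33,"dy":-17},{"dx":-33,"dy":-17},{"dx":-33,"dy":-17},{},{}]'
python3 - <<'E'
from h import *
f=imaging.grab_frame("wrist"); np.savez("w1.npz",**f)
cv2.imwrite("pics/w1.png",cv2.resize(f["pixels"][:,:,::-1],(800,600),interpolation=cv2.INTER_CUBIC))
print(tool(), sensors.sense()["q"])
E
```

```text
(array([0.2176, 0.5855, 0.2446]), array([[-0.9374,  0.3484, -0.0005],
       [ 0.3484,  0.9374, -0.0011],
       [ 0.0001, -0.0012, -1.    ]])) [ 1.1028  0.2174  1.6141 -0.      1.3113 -0.1122]$[0]: bad value
```

View pics/w1.png

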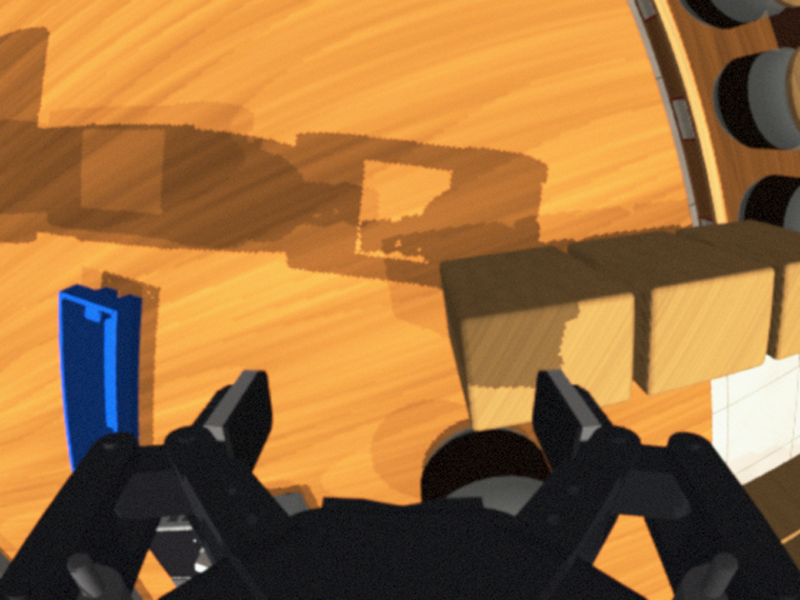

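The wrist picture shows that the camera sits on the base side of the gripper, the fingers fill the bottom, and its view covers what lies on that side. The arm did not move because the rows need every key.

```bash
python3 -m handwheel '[{"gripper":1,"dx":-33,"dy":-17,"dz":-8,"wx":0,"wy":0,"wz":0},{"gripper":1,"dx":-33,"dy":-17,"dz":-8,"wx":0,"wy":0,"wz":0},{"gripper":1,"dx":-33,"dy":-17,"dz":-8,"wx":0,"wy":0,"wz":0},{"gripper":1,"dx":-33,"dy":-17,"dz":-8,"wx":0,"wy":0,"wz":0},{"gripper":1,"dx":-33,"dy":-17,"dz":-8,"wx":0,"wy":0,"wz":0},{"gripper":1,"dx":-33,"dy":-17,"dz":0,"wx":0,"wy":0,"wz":0},{"gripper":1,"dx":-33,"dy":-17,"dz":0,"wx":0,"wy":0,"wz":0},{"gripper":1,"dx":-33,"dy":-17,"dz":0,"wx":0,"wy":0,"wz":0},{"gripper":1,"dx":-33,"dy":-17,"dz":0,"wx":0,"wy":0,"wz":0},{"gripper":1,"dx":-33,"dy":-17,"dz":0,"wx":0,"wy":0,"wz":0},{"gripper":1,"dx":-33,"dy":-17,"dz":0,"wx":0,"wy":0,"wz":0},{"gripper":1,"dx":-33,"dy":-17,"dz":0,"wx":0,"wy":0,"wz":0},{"gripper":1,"dx":0,"dy":0,"dz":0,"wx":0,"wy":0,"wz":0},{"gripper":1,"dx":0,"dy":0,"dz":0,"wx":0,"wy":0,"wz":0}]'
python3 - <<'E'
from h import *
f=imaging.grab_frame("wrist"); np.savez("w2.npz",**f)
cv2.imwrite("pics/w2.png",cv2.resize(f["pixels"][:,:,::-1],(800,600),interpolation=cv2.INTER_CUBIC))
print(tool(), sensors.sense()["q"])
E
```

```text
t: 1.42
eef_pos: [0.5189, 0.2551, 0.2851]
eef_rot: [0.179, 0.984, -0.0, -0.0]
contact_force: [0.0, 0.2, 0.3]
width: 0.0857
gripper_force: 0.0
(array([0.5179, 0.2562, 0.285 ]), array([[-0.9367,  0.3501, -0.0011],
       [ 0.3501,  0.9367,  0.0004],
       [ 0.0011, -0.    , -1.    ]])) [ 0.3376  0.0873  1.6848  0.0007  1.3704 -0.8757]
```

View pics/w2.png

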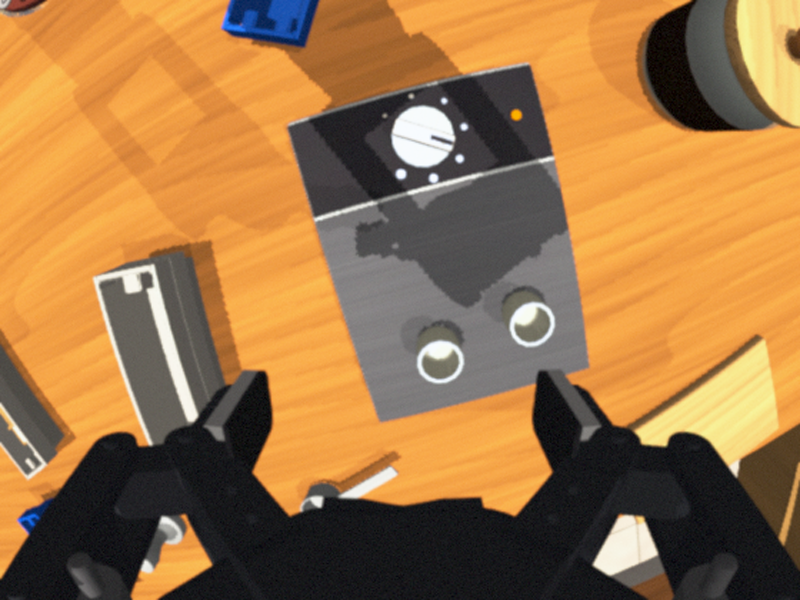

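The wrist view is clear. The dial is at (423,136) with its pointer to the right, and the scale dots start at (384,115) and run clockwise. The cup rims are at (440,361) and (531,324), so there are only two cups. The single-rib end of the nested bins is at (133,280), nearest the base.

```bash
cat >> h.py <<'E'
def W(f,u,v,z): return at(f,u*.7,v*.7,z,True)
def bl(f,cond,box):
    "connected blobs of cond inside box (raw px): area, centroid"
    x0,y0,x1,y1=box; m=cond(f["pixels"].astype(int))[y0:y1,x0:x1].astype(np.uint8)
    n,l,s,c=cv2.connectedComponentsWithStats(m); return [(s[i,4],c[i]+[x0,y0],(l==i)) for i in range(1,n) if s[i,4]>15]
E
python3 - <<'E'
from h import *
f=dict(np.load("w2.npz"))
c=[W(f,*p,.055) for p in((289,125),(530,65),(588,367),(380,420))]
print("warmer",*c, [np.linalg.norm(c[i]-c[i-1]) for i in range(4)])
ax=(c[2]+c[3]-c[0]-c[1]); ax/=np.linalg.norm(ax)
o=sum(c)/4-ax*.010; print("axis deg",np.degrees(np.arctan2(ax[1],ax[0])),"origin",o,"dial pred",o-.084*ax)
px=f["pixels"].astype(int)
for a,ce,m in bl(f,lambda p:p.min(2)>150,(250,60,340,140)): print("blob",a,ce/.7,W(f,*(ce/.7),.063))
d=[W(f,*p,.055) for p in((384,115),(411,96),(444,100),(464,127),(459,158),(433,178),(401,174))]
dc=W(f,423,136,.063)
print("dial",dc); print("dots",[np.degrees(np.arctan2(*(q-dc)[1::-1])).round() for q in d],[np.linalg.norm((q-dc)[:2]) for q in d])
for p in((440,361),(531,324)): print("cup",W(f,*p,.097))
cv2.imwrite("pics/dial.png",cv2.resize(f["pixels"][55:135,255:345,::-1],(720,640)[:2] if 0 else (675,600),interpolation=cv2.INTER_CUBIC))
E
```

```text
warmer [0.3895 0.2109 0.055 ] [0.4088 0.4028 0.055 ] [0.6696 0.3772 0.055 ] [0.6498 0.1851 0.055 ] [np.float64(0.26160203112081454), np.float64(0.19288314871294168), np.float64(0.2620649173731542), np.float64(0.1931283851651184)]
axis deg -5.637991049223522 origin [0.5195 0.295  0.055 ] dial pred [0.4359 0.3033 0.055 ]
blob 1450 [421.668  135.7517] [0.4359 0.3021 0.063 ]
blob 19 [463.3835 126.015 ] [0.4393 0.334  0.063 ]
blob 27 [458.9418 157.9894] [0.461  0.3225 0.063 ]
blob 41 [400.2091 173.0662] [0.4567 0.2773 0.063 ]
blob 228 [442.099  182.5313] [0.4742 0.3042 0.063 ]
dial [0.4364 0.303  0.063 ]
dots [np.float64(-141.0), np.float64(175.0), np.float64(130.0), np.float64(84.0), np.float64(40.0), np.float64(-6.0), np.float64(-50.0)] [np.float64(0.03364477233538533), np.float64(0.032809975039575015), np.float64(0.03313053245408917), np.float64(0.0326519603294925), np.float64(0.03223619985458075), np.float64(0.03288269736007271), np.float64(0.033195075302480996)]
cup [0.5944 0.2572 0.097 ]
cup [0.5911 0.3304 0.097 ]
```

View pics/dial.png

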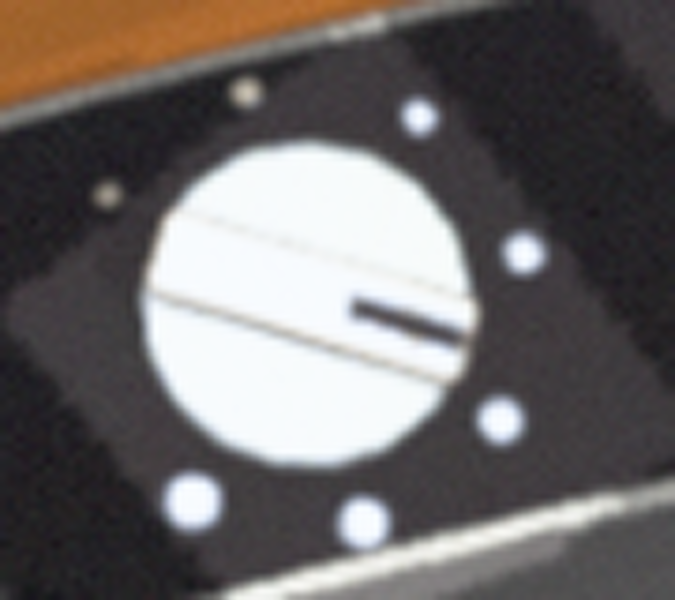

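Run:
```python
from h import *
f=dict(np.load("w2.npz"))
k=lambda u,v:at(f,255+u/7.5,55+v/7.5,.083,True)
a,b=k(352,308),k(462,340); print("ang",np.degrees(np.arctan2(*(b-a)[1::-1])),a,b,b-a)
a,b=k(148,294),k(445,384); print("edge ang",np.degrees(np.arctan2(*(b-a)[1::-1])))
c=(k(148,294)+k(445,384)+k(170,206)+k(475,300))/4;print("centre from edges",c)
to([.4362,.3026,.12],-30)
```

```text
ang 53.97059299448122 [0.44   0.3069 0.083 ] [0.449  0.3192 0.083 ] [0.009  0.0124 0.    ]
edge ang 52.72445040284021
centre from edges [0.4365 0.3022 0.083 ]
TCP [0.5179 0.2562 0.285 ] ydir 69.5091861296255 z [-0.0011  0.0004 -1.    ] q6 -0.875696335310377
move mm (tool axes) [ 92.5939  14.8518 165.0878] world [ -81.7141   46.3845 -164.9833]
wz deg -80.4908138703745
```

```bash
python3 -m handwheel '[{"gripper":1,"dx":18.5,"dy":3,"dz":30,"wx":0,"wy":0,"wz":0},{"gripper":1,"dx":18.5,"dy":3,"dz":30,"wx":0,"wy":0,"wz":0},{"gripper":1,"dx":18.5,"dy":3,"dz":30,"wx":0,"wy":0,"wz":0},{"gripper":1,"dx":18.5,"dy":3,"dz":30,"wx":0,"wy":0,"wz":0},{"gripper":1,"dx":18.5,"dy":3,"dz":30,"wx":0,"wy":0,"wz":0},{"gripper":1,"dx":0,"dy":0,"dz":0,"wx":0,"wy":0,"wz":7.1},{"gripper":1,"dx":0,"dy":0,"dz":0,"wx":0,"wy":0,"wz":7.1},{"gripper":1,"dx":0,"dy":0,"dz":0,"wx":0,"wy":0,"wz":7.1},{"gripper":1,"dx":0,"dy":0,"dz":0,"wx":0,"wy":0,"wz":7.1},{"gripper":1,"dx":0,"dy":0,"dz":0,"wx":0,"wy":0,"wz":7.1},{"gripper":1,"dx":0,"dy":0,"dz":0,"wx":0,"wy":0,"wz":7.1},{"gripper":1,"dx":0,"dy":0,"dz":0,"wx":0,"wy":0,"wz":7.1},{"gripper":1,"dx":0,"dy":0,"dz":0,"wx":0,"wy":0,"wz":7.1},{"gripper":1,"dx":0,"dy":0,"dz":0,"wx":0,"wy":0,"wz":7.1},{"gripper":1,"dx":0,"dy":0,"dz":0,"wx":0,"wy":0,"wz":7.1},{"gripper":1,"dx":0,"dy":0,"dz":0,"wx":0,"wy":0,"wz":7.1},{"gripper":1,"dx":0,"dy":0,"dz":0,"wx":0,"wy":0,"wz":7.1},{"gripper":1,"dx":0,"dy":0,"dz":0,"wx":0,"wy":0,"wz":7.1},{"gripper":1,"dx":0,"dy":0,"dz":0,"wx":0,"wy":0,"wz":7.1},{"gripper":1,"dx":0,"dy":0,"dz":0,"wx":0,"wy":0,"wz":6.6}]'; python3 -c "
from h import *
to([.4362,.3026,.080],-36.5)"
```

```text
t: 3.13
eef_pos: [0.4349, 0.3043, 0.1354]
eef_rot: [0.893, 0.449, -0.0, -0.0]
contact_force: [-0.1, 0.8, 0.4]
width: 0.0854
gripper_force: 0.0
TCP [0.4349 0.3043 0.1354] ydir -36.58556813282978 z [-0.0005  0.0004 -1.    ] q6 1.1162787816902124
move mm (tool axes) [-0.6303  2.1099 55.3555] world [  1.2924  -1.7436 -55.3567]
wz deg -0.08556813282977771
```

```bash
python3 -m handwheel '[{"gripper":1,"dx":0,"dy":2,"dz":20,"wx":0,"wy":0,"wz":0},{"gripper":0,"dx":0,"dy":0,"dz":20,"wx":0,"wy":0,"wz":0},{"gripper":0,"dx":0,"dy":0,"dz":15,"wx":0,"wy":0,"wz":0},{"gripper":-1,"dx":0,"dy":0,"dz":0,"wx":0,"wy":0,"wz":0},{"gripper":-1,"dx":0,"dy":0,"dz":0,"wx":0,"wy":0,"wz":0},{"gripper":-1,"dx":0,"dy":0,"dz":0,"wx":0,"wy":0,"wz":0},{"gripper":-1,"dx":0,"dy":0,"dz":0,"wx":0,"wy":0,"wz":0},{"gripper":-1,"dx":0,"dy":0,"dz":0,"wx":0,"wy":0,"wz":0},{"gripper":-1,"dx":0,"dy":0,"dz":0,"wx":0,"wy":0,"wz":0},{"gripper":-1,"dx":0,"dy":0,"dz":0,"wx":0,"wy":0,"wz":0},{"gripper":-1,"dx":0,"dy":0,"dz":0,"wx":0,"wy":0,"wz":0},{"gripper":-1,"dx":0,"dy":0,"dz":0,"wx":0,"wy":0,"wz":0}]'
```

```text
t: 4.13
eef_pos: [0.4383, 0.303, 0.082]
eef_rot: [0.893, 0.451, 0.001, -0.001]
contact_force: [-4.1, 3.4, 6.9]
width: 0.0103
gripper_force: 60.3
```

```bash
python3 -m handwheel '[{"gripper":-1,"dx":0,"dy":0,"dz":0,"wx":0,"wy":0,"wz":-7},{"gripper":-1,"dx":0,"dy":0,"dz":0,"wx":0,"wy":0,"wz":-7},{"gripper":-1,"dx":0,"dy":0,"dz":0,"wx":0,"wy":0,"wz":-7},{"gripper":-1,"dx":0,"dy":0,"dz":0,"wx":0,"wy":0,"wz":-7},{"gripper":-1,"dx":0,"dy":0,"dz":0,"wx":0,"wy":0,"wz":-7},{"gripper":-1,"dx":0,"dy":0,"dz":0,"wx":0,"wy":0,"wz":-7},{"gripper":-1,"dx":0,"dy":0,"dz":0,"wx":0,"wy":0,"wz":-7},{"gripper":-1,"dx":0,"dy":0,"dz":0,"wx":0,"wy":0,"wz":-7},{"gripper":-1,"dx":0,"dy":0,"dz":0,"wx":0,"wy":0,"wz":-7},{"gripper":-1,"dx":0,"dy":0,"dz":0,"wx":0,"wy":0,"wz":-7},{"gripper":-1,"dx":0,"dy":0,"dz":0,"wx":0,"wy":0,"wz":-7},{"gripper":-1,"dx":0,"dy":0,"dz":0,"wx":0,"wy":0,"wz":-7},{"gripper":-1,"dx":0,"dy":0,"dz":0,"wx":0,"wy":0,"wz":-7},{"gripper":-1,"dx":0,"dy":0,"dz":0,"wx":0,"wy":0,"wz":-7},{"gripper":-1,"dx":0,"dy":0,"dz":0,"wx":0,"wy":0,"wz":-7},{"gripper":-1,"dx":0,"dy":0,"dz":0,"wx":0,"wy":0,"wz":-7},{"gripper":-1,"dx":0,"dy":0,"dz":0,"wx":0,"wy":0,"wz":-7},{"gripper":-1,"dx":0,"dy":0,"dz":0,"wx":0,"wy":0,"wz":-7},{"gripper":-1,"dx":0,"dy":0,"dz":0,"wx":0,"wy":0,"wz":-7},{"gripper":-1,"dx":0,"dy":0,"dz":0,"wx":0,"wy":0,"wz":-7}]'; python3 -c "
from h import *
print(sensors.sense()['torque'],sensors.sense()['q'][5]);to([.4362,.3026,.080],129)"
```

```text
t: 5.8
eef_pos: [0.436, 0.3017, 0.082]
eef_rot: [-0.121, 0.993, -0.0, -0.003]
contact_force: [-9.3, -0.9, 13.6]
width: 0.0105
gripper_force: 61.3
[-0.2482  1.5862 -0.0363] -1.3428783443391168
TCP [0.436  0.3017 0.082 ] ydir 103.94263242653915 z [-0.0052 -0.0012 -1.    ] q6 -1.3428783443391168
move mm (tool axes) [-0.4232  0.8422  1.9501] world [ 0.1976  0.917  -1.9522]
wz deg -25.05736757346085
```

```bash
python3 -m handwheel '[{"gripper":-1,"dx":0,"dy":0,"dz":0,"wx":0,"wy":0,"wz":-6},{"gripper":-1,"dx":0,"dy":0,"dz":0,"wx":0,"wy":0,"wz":-6},{"gripper":-1,"dx":0,"dy":0,"dz":0,"wx":0,"wy":0,"wz":-5},{"gripper":-1,"dx":0,"dy":0,"dz":0,"wx":0,"wy":0,"wz":-4},{"gripper":-1,"dx":0,"dy":0,"dz":0,"wx":0,"wy":0,"wz":-3},{"gripper":-1,"dx":0,"dy":0,"dz":0,"wx":0,"wy":0,"wz":0},{"gripper":-1,"dx":0,"dy":0,"dz":0,"wx":0,"wy":0,"wz":0}]'; python3 -c "
from h import *
print(sensors.sense()['torque'],sensors.sense()['q'][5]);to([.4362,.3026,.080],129)"
```

```text
t: 6.38
eef_pos: [0.4362, 0.3011, 0.0819]
eef_rot: [-0.323, 0.947, -0.0, -0.003]
contact_force: [-8.0, -3.4, 13.5]
width: 0.0101
gripper_force: 61.3
[-0.3973  1.5473  0.0461] -1.7560686653479711
TCP [0.4362 0.3011 0.0819] ydir 127.6306181439931 z [-0.0049 -0.0023 -1.    ] q6 -1.7560686653479711
move mm (tool axes) [-0.9064  1.1861  1.9281] world [-0.0159  1.4883 -1.9315]
wz deg -1.3693818560068962
```

```bash
python3 -m handwheel '[{"gripper":-1,"dx":0,"dy":0,"dz":0,"wx":0,"wy":0,"wz":-3},{"gripper":-1,"dx":0,"dy":0,"dz":0,"wx":0,"wy":0,"wz":-3},{"gripper":-1,"dx":0,"dy":0,"dz":0,"wx":0,"wy":0,"wz":0}]'; python3 -c "
from h import *
print(sensors.sense()['torque'],sensors.sense()['q'][5]);to([.4362,.3026,.080],129)"
```

```text
t: 6.63
eef_pos: [0.4363, 0.3011, 0.0819]
eef_rot: [-0.37, 0.929, 0.0, -0.003]
contact_force: [-8.5, -4.6, 13.0]
width: 0.0102
gripper_force: 68.0
[-0.6319  1.4488 -1.2265] -1.8583348902140808
TCP [0.4363 0.3011 0.0819] ydir 133.41227933724616 z [-0.0054 -0.0015 -1.    ] q6 -1.8583348902140808
move mm (tool axes) [-1.0174  1.1646  1.943 ] world [-0.0719  1.5424 -1.9449]
wz deg 4.4122793372461615
```

```bash
python3 -m handwheel '[{"gripper":1,"dx":0,"dy":0,"dz":0,"wx":0,"wy":0,"wz":0},{"gripper":1,"dx":0,"dy":0,"dz":0,"wx":0,"wy":0,"wz":0},{"gripper":1,"dx":0,"dy":0,"dz":0,"wx":0,"wy":0,"wz":0},{"gripper":1,"dx":0,"dy":0,"dz":-36,"wx":0,"wy":0,"wz":0},{"gripper":1,"dx":0,"dy":0,"dz":-36,"wx":0,"wy":0,"wz":6.6},{"gripper":1,"dx":0,"dy":0,"dz":-36,"wx":0,"wy":0,"wz":6.6},{"gripper":1,"dx":0,"dy":0,"dz":-36,"wx":0,"wy":0,"wz":6.6},{"gripper":1,"dx":0,"dy":0,"dz":-36,"wx":0,"wy":0,"wz":6.6},{"gripper":1,"dx":0,"dy":0,"dz":-36,"wx":0,"wy":0,"wz":6.6},{"gripper":1,"dx":0,"dy":0,"dz":0,"wx":0,"wy":0,"wz":6.6},{"gripper":1,"dx":0,"dy":0,"dz":0,"wx":0,"wy":0,"wz":6.6},{"gripper":1,"dx":0,"dy":0,"dz":0,"wx":0,"wy":0,"wz":6.8},{"gripper":1,"dx":-26,"dy":-30,"dz":0,"wx":0,"wy":0,"wz":0},{"gripper":1,"dx":-26,"dy":-30,"dz":0,"wx":0,"wy":0,"wz":0},{"gripper":1,"dx":-26,"dy":-30,"dz":0,"wx":0,"wy":0,"wz":0},{"gripper":1,"dx":-26,"dy":-30,"dz":0,"wx":0,"wy":0,"wz":0},{"gripper":1,"dx":-26,"dy":-30,"dz":0,"wx":0,"wy":0,"wz":0},{"gripper":1,"dx":-26,"dy":-30,"dz":0,"wx":0,"wy":0,"wz":0},{"gripper":1,"dx":-26,"dy":-30,"dz":0,"wx":0,"wy":0,"wz":0},{"gripper":1,"dx":-26,"dy":-30,"dz":0,"wx":0,"wy":0,"wz":0}]'; python3 -m handwheel '[{"gripper":1,"dx":0,"dy":-40,"dz":0,"wx":0,"wy":0,"wz":0},{"gripper":1,"dx":0,"dy":-40,"dz":0,"wx":0,"wy":0,"wz":0},{"gripper":1,"dx":0,"dy":0,"dz":0,"wx":0,"wy":0,"wz":0},{"gripper":1,"dx":0,"dy":0,"dz":0,"wx":0,"wy":0,"wz":0}]'
python3 - <<'E'
from h import *
f=imaging.grab_frame("wrist"); np.savez("w3.npz",**f)
cv2.imwrite("pics/w3.png",cv2.resize(f["pixels"][:,:,::-1],(800,600),interpolation=cv2.INTER_CUBIC))
to([.55,.03,.1],80)
E
```

```text
t: 8.3
eef_pos: [0.605, 0.029, 0.296]
eef_rot: [0.082, 0.997, -0.0, 0.0]
contact_force: [-0.2, 0.5, 0.4]
width: 0.0853
gripper_force: 0.0
t: 8.63
eef_pos: [0.5909, -0.0502, 0.2958]
eef_rot: [0.084, 0.996, -0.0, -0.0]
contact_force: [0.5, 0.9, 1.4]
width: 0.0855
gripper_force: 0.0
TCP [ 0.591  -0.0486  0.2959] ydir 80.49654686786307 z [-0.0001  0.0005 -1.    ] q6 -1.6056357729799005
move mm (tool axes) [ 53.3672  70.6689 195.9915] world [ -40.9944   78.6101 -195.9457]
wz deg 0.4965468678630742
```

View pics/w3.png

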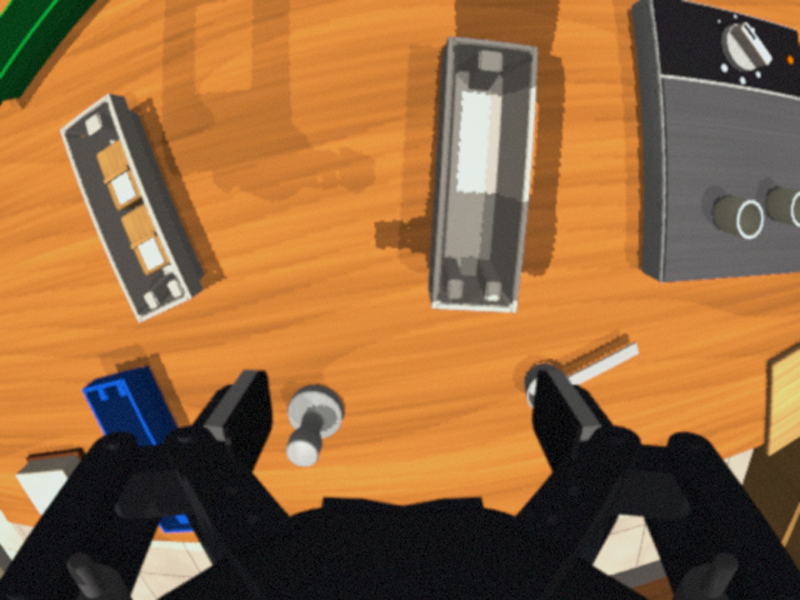

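The packed bin at (130,210) has its single rib at the top, toward the base, and two ribs at the bottom. The nested bins at (485,175) are the same way round. The dial pointer has moved to the off side.

Run:
```python
from h import *
f=dict(np.load("w3.npz")); p=f["pixels"][:,:,::-1]
a=cv2.resize(p[55:235,35:155],(400,600),interpolation=cv2.INTER_CUBIC); b=cv2.resize(p[20:225,290:390],(293,600),interpolation=cv2.INTER_CUBIC)
cv2.imwrite("pics/bins.png",np.hstack([a,b]))
```

```text
(no output)
```

View pics/bins.png

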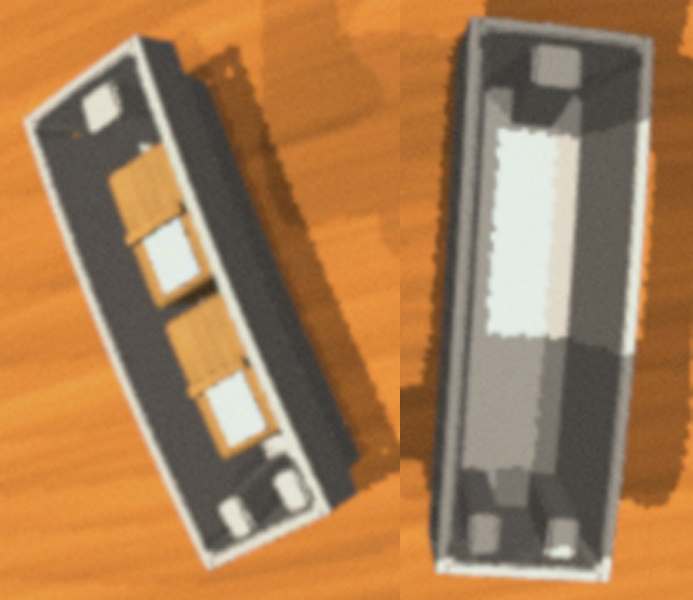

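```bash
cat >> h.py <<'E'
def rect(c):
    "corners: base-left, base-right, far-right, far-left -> centre, axis deg (base end -> far end)"
    c=np.array(c); ax=c[2]+c[3]-c[0]-c[1]; print("L",np.linalg.norm(ax)/2,"W",np.linalg.norm(c[1]+c[2]-c[0]-c[3])/2,"c",c.mean(0),"deg",np.degrees(np.arctan2(ax[1],ax[0])))
E
python3 - <<'E'
from h import *
f=dict(np.load("w3.npz"))
rect([at(f,35+u/3.3333,55+v/3.3333,.064,True) for u,v in((26,122),(136,37),(328,511),(208,566))])
rect([at(f,290+u/2.927,20+v/2.927,.092,True) for u,v in((71,20),(252,38),(209,580),(37,571))])
to([.55,.03,.13],80)
E
```

```text
L 0.19818050347326865 W 0.0633132899026466 c [ 0.5029 -0.2879  0.064 ] deg 12.021168312288864
L 0.19943759337448294 W 0.06487332549222909 c [0.5372 0.0206 0.092 ] deg -12.572708737260479
TCP [ 0.591  -0.0486  0.2959] ydir 80.49654686786307 z [-0.0001  0.0005 -1.    ] q6 -1.6056357729799005
move mm (tool axes) [ 53.3738  70.6833 165.9915] world [ -40.9944   78.6101 -165.9457]
wz deg 0.4965468678630742
```

```bash
python3 -m handwheel '[{"gripper":1,"dx":32.5,"dy":29.5,"dz":30,"wx":0,"wy":0,"wz":0},{"gripper":1,"dx":32.5,"dy":29.5,"dz":30,"wx":0,"wy":0,"wz":0},{"gripper":1,"dx":0,"dy":0,"dz":30,"wx":0,"wy":0,"wz":3},{"gripper":1,"dx":0,"dy":0,"dz":30,"wx":0,"wy":0,"wz":0},{"gripper":1,"dx":0,"dy":0,"dz":0,"wx":0,"wy":0,"wz":0}]'
python3 - <<'E'
from h import *
f=imaging.grab_frame("wrist"); np.savez("w4.npz",**f)
cv2.imwrite("pics/w4.png",cv2.resize(f["pixels"][:,:,::-1],(800,600),interpolation=cv2.INTER_CUBIC))
to([.5372,.0206,.082],77.4)
E
```

```text
t: 9.1
eef_pos: [0.543, 0.0089, 0.1825]
eef_rot: [0.106, 0.994, 0.0, -0.006]
contact_force: [-1.0, -0.2, -2.0]
width: 0.0854
gripper_force: 0.0
TCP [0.545  0.0083 0.1856] ydir 77.78401947257878 z [-0.0083  0.0012 -1.    ] q6 -1.4714092834945154
move mm (tool axes) [  9.3967  10.4441 103.7072] world [  -7.8363   12.321  -103.6308]
wz deg 0.3840194725787711
```

View pics/w4.png

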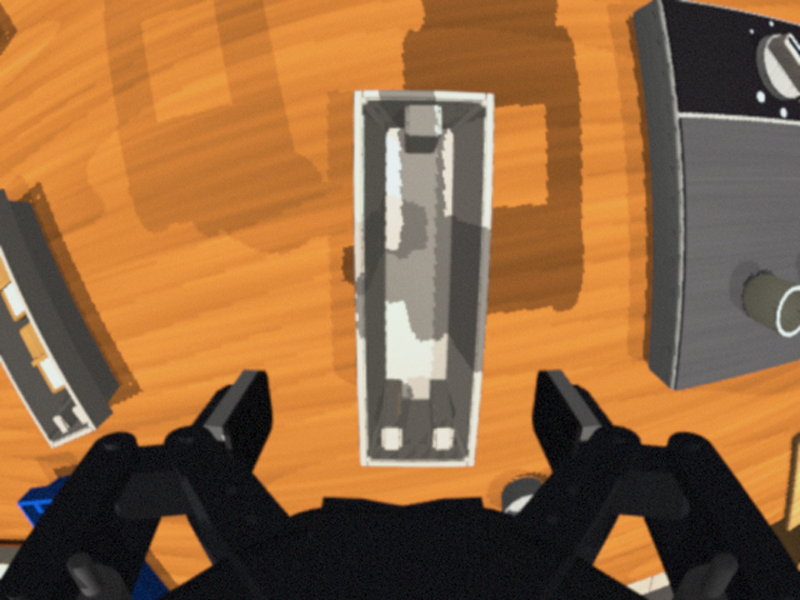

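The bin is centred between the fingers, with rim corners at (355,92), (494,94), (474,465) and (361,465).

Run:
```python
from h import *
f=dict(np.load("w4.npz"))
rect([W(f,u,v,.092) for u,v in((355,92),(494,94),(474,465),(361,465))])
print(sensors.sense()["dq"])
to([.5372,.0206,.082],77.4)
```

```text
L 0.19979284449859108 W 0.06519705926130513 c [0.5368 0.0207 0.092 ] deg -12.639340022960198
[-0.0149 -0.0362 -0.0871  0.0001  0.0109 -0.002 ]
TCP [0.545  0.0083 0.1856] ydir 77.78401947257878 z [-0.0083  0.0012 -1.    ] q6 -1.4714092834945154
move mm (tool axes) [  9.3967  10.4441 103.7072] world [  -7.8363   12.321  -103.6308]
wz deg 0.3840194725787711
```

```bash
python3 -m handwheel '[{"gripper":1,"dx":9,"dy":10.4,"dz":25,"wx":0,"wy":0,"wz":0.4},{"gripper":1,"dx":0,"dy":0,"dz":25,"wx":0,"wy":0,"wz":0},{"gripper":1,"dx":0,"dy":0,"dz":0,"wx":0,"wy":0,"wz":0},{"gripper":1,"dx":0,"dy":0,"dz":0,"wx":0,"wy":0,"wz":0},{"gripper":1,"dx":0,"dy":0,"dz":0,"wx":0,"wy":0,"wz":0}]'
python3 - <<'E'
from h import *
to([.5372,.0206,.082],77.4)
E
```

```text
t: 9.57
eef_pos: [0.5438, 0.0182, 0.1419]
eef_rot: [0.111, 0.994, 0.0, 0.002]
contact_force: [-0.4, -0.3, -0.2]
width: 0.0855
gripper_force: 0.0
TCP [0.5438 0.0182 0.1419] ydir 77.24084795118274 z [ 0.004  -0.0004 -1.    ] q6 -1.4436605780525997
move mm (tool axes) [ 7.1951  0.8661 59.8597] world [ -6.5853   2.4095 -59.8877]
wz deg -0.15915204881726197
```

```bash
python3 -m handwheel '[{"gripper":1,"dx":7,"dy":1,"dz":0,"wx":0,"wy":0,"wz":0},{"gripper":1,"dx":0,"dy":0,"dz":20,"wx":0,"wy":0,"wz":0},{"gripper":1,"dx":0,"dy":0,"dz":20,"wx":0,"wy":0,"wz":0},{"gripper":1,"dx":0,"dy":0,"dz":19,"wx":0,"wy":0,"wz":0},{"gripper":1,"dx":0,"dy":0,"dz":0,"wx":0,"wy":0,"wz":0},{"gripper":-1,"dx":0,"dy":0,"dz":0,"wx":0,"wy":0,"wz":0},{"gripper":-1,"dx":0,"dy":0,"dz":0,"wx":0,"wy":0,"wz":0},{"gripper":-1,"dx":0,"dy":0,"dz":0,"wx":0,"wy":0,"wz":0},{"gripper":-1,"dx":0,"dy":0,"dz":0,"wx":0,"wy":0,"wz":0},{"gripper":-1,"dx":0,"dy":0,"dz":0,"wx":0,"wy":0,"wz":0},{"gripper":-1,"dx":0,"dy":0,"dz":0,"wx":0,"wy":0,"wz":0}]'
python3 - <<'E'
from h import *
to([.5372,.0206,.082],77.4)
E
```

```text
t: 10.48
eef_pos: [0.5371, 0.0206, 0.0826]
eef_rot: [0.111, 0.994, 0.0, 0.002]
contact_force: [-0.9, -0.5, 6.7]
width: 0.0644
gripper_force: 67.5
TCP [0.5371 0.0206 0.0826] ydir 77.2027549547895 z [ 0.0043 -0.0001 -1.    ] q6 -1.4400065892018241
move mm (tool axes) [-0.1091 -0.0172  0.5683] world [ 0.105  -0.041  -0.5678]
wz deg -0.1972450452105079
```

```bash
python3 -m handwheel '[{"gripper":-1,"dx":0,"dy":0,"dz":-8,"wx":0,"wy":0,"wz":0},{"gripper":-1,"dx":0,"dy":0,"dz":-12,"wx":0,"wy":0,"wz":0},{"gripper":-1,"dx":0,"dy":0,"dz":-20,"wx":0,"wy":0,"wz":0},{"gripper":-1,"dx":0,"dy":0,"dz":-20,"wx":0,"wy":0,"wz":0},{"gripper":-1,"dx":0,"dy":0,"dz":-20,"wx":0,"wy":0,"wz":0},{"gripper":-1,"dx":0,"dy":0,"dz":-25,"wx":0,"wy":0,"wz":0},{"gripper":-1,"dx":0,"dy":0,"dz":-25,"wx":0,"wy":0,"wz":0},{"gripper":-1,"dx":0,"dy":0,"dz":-25,"wx":0,"wy":0,"wz":0},{"gripper":-1,"dx":0,"dy":0,"dz":-25,"wx":0,"wy":0,"wz":0},{"gripper":-1,"dx":0,"dy":0,"dz":-15,"wx":0,"wy":0,"wz":0},{"gripper":-1,"dx":0,"dy":0,"dz":0,"wx":0,"wy":0,"wz":0}]'
python3 - <<'E'
from h import *
f=imaging.grab_frame("side");p=f["pixels"][:,:,::-1]
cv2.imwrite("pics/s1.png",cv2.resize(p[100:350,200:500],(720,600),interpolation=cv2.INTER_CUBIC))
to([.5029,-.2879,.28],102)
E
```

```text
t: 11.4
eef_pos: [0.5373, 0.0205, 0.2807]
eef_rot: [0.111, 0.994, 0.0, 0.004]
contact_force: [0.1, 0.0, -2.0]
width: 0.0648
gripper_force: 66.8
TCP [0.5362 0.0206 0.2781] ydir 77.21543739162182 z [ 0.005  -0.0006 -1.    ] q6 -1.4400369558091133
move mm (tool axes) [ -35.8253 -308.2054   -1.9361] world [ -33.2744 -308.4912    1.9414]
wz deg -24.78456260837818
```

View pics/s1.png

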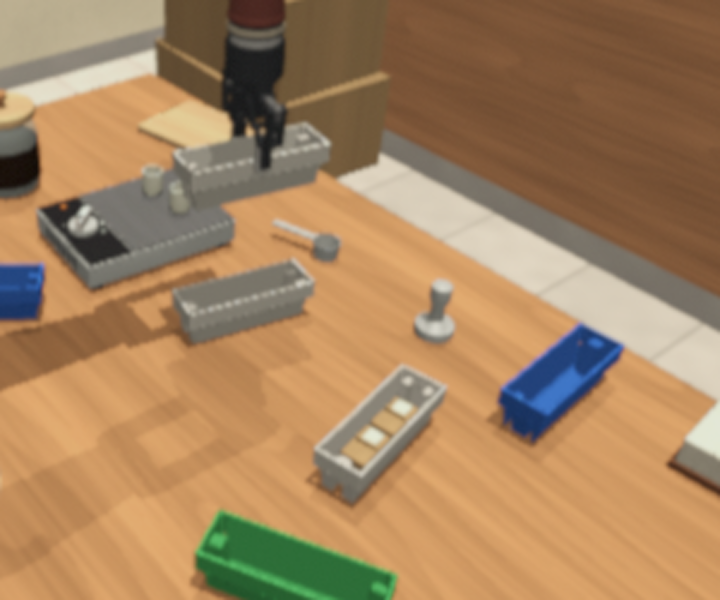

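The side view shows the single upper bin lifted with the lower one left standing at (245,300). The packed bin's rim corners are at (352,470), (316,450), (405,367) and (446,385) in the crop.

Run:
```python
from h import *
f=imaging.grab_frame("side")
rect([at(f,200+u/2.4,100+v/2.4,.064) for u,v in((352,470),(316,450),(405,367),(446,385))])
f=imaging.grab_frame("scene");p=f["pixels"][:,:,::-1]
cv2.imwrite("pics/sc1.png",cv2.resize(p[150:230,130:200],(525,600),interpolation=cv2.INTER_CUBIC))
```

```text
L 0.20055481228671776 W 0.05313333373353764 c [ 0.4996 -0.2922  0.064 ] deg 10.1154849709634
```

View pics/sc1.png

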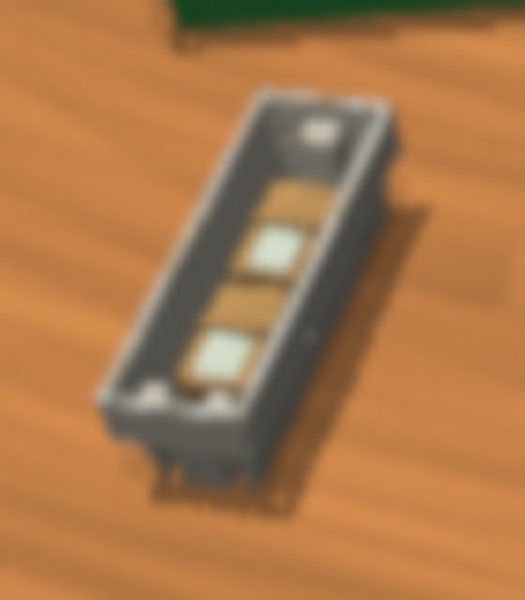

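The packed bin's rim corners in this crop are (260,93), (391,100), (248,415) and (102,400). I compare them with the wrist measurement.

Run:
```python
from h import *
f=imaging.grab_frame("scene")
rect([at(f,130+u/7.5,150+v/7.5,.064) for u,v in((260,93),(391,100),(248,415),(102,400))])
to([.5029,-.2879,.28],102)
```

```text
L 0.200413119601447 W 0.06394333950557576 c [ 0.5025 -0.2885  0.064 ] deg 12.848849189059186
TCP [0.5338 0.0208 0.2734] ydir 77.2145586380355 z [-0.0036  0.0003 -1.    ] q6 -1.4400666534850037
move mm (tool axes) [ -38.2064 -307.8937   -6.5878] world [ -30.8547 -308.7167    6.6058]
wz deg -24.7854413619645
```

```bash
python3 -m handwheel '[{"gripper":-1,"dx":-3.7,"dy":-30.8,"dz":0,"wx":0,"wy":0,"wz":0},{"gripper":-1,"dx":-3.7,"dy":-30.8,"dz":0,"wx":0,"wy":0,"wz":0},{"gripper":-1,"dx":-3.7,"dy":-30.8,"dz":0,"wx":0,"wy":0,"wz":0},{"gripper":-1,"dx":-3.7,"dy":-30.8,"dz":0,"wx":0,"wy":0,"wz":0},{"gripper":-1,"dx":-3.7,"dy":-30.8,"dz":0,"wx":0,"wy":0,"wz":0},{"gripper":-1,"dx":-3.7,"dy":-30.8,"dz":0,"wx":0,"wy":0,"wz":0},{"gripper":-1,"dx":-3.7,"dy":-30.8,"dz":0,"wx":0,"wy":0,"wz":0},{"gripper":-1,"dx":-3.7,"dy":-30.8,"dz":0,"wx":0,"wy":0,"wz":0},{"gripper":-1,"dx":-3.7,"dy":-30.8,"dz":0,"wx":0,"wy":0,"wz":0},{"gripper":-1,"dx":-3.7,"dy":-30.8,"dz":0,"wx":0,"wy":0,"wz":0},{"gripper":-1,"dx":0,"dy":0,"dz":0,"wx":0,"wy":0,"wz":6.2},{"gripper":-1,"dx":0,"dy":0,"dz":0,"wx":0,"wy":0,"wz":6.2},{"gripper":-1,"dx":0,"dy":0,"dz":0,"wx":0,"wy":0,"wz":6.2},{"gripper":-1,"dx":0,"dy":0,"dz":0,"wx":0,"wy":0,"wz":6.2},{"gripper":-1,"dx":0,"dy":0,"dz":0,"wx":0,"wy":0,"wz":6.2},{"gripper":-1,"dx":0,"dy":0,"dz":0,"wx":0,"wy":0,"wz":6.2},{"gripper":-1,"dx":0,"dy":0,"dz":0,"wx":0,"wy":0,"wz":6.2},{"gripper":-1,"dx":0,"dy":0,"dz":0,"wx":0,"wy":0,"wz":6.2},{"gripper":-1,"dx":0,"dy":0,"dz":0,"wx":0,"wy":0,"wz":6.2},{"gripper":-1,"dx":0,"dy":0,"dz":0,"wx":0,"wy":0,"wz":6.2}]';python3 -m handwheel '[{"gripper":-1,"dx":0,"dy":0,"dz":0,"wx":0,"wy":0,"wz":6.2},{"gripper":-1,"dx":0,"dy":0,"dz":0,"wx":0,"wy":0,"wz":6.2},{"gripper":-1,"dx":0,"dy":0,"dz":0,"wx":0,"wy":0,"wz":6.2},{"gripper":-1,"dx":0,"dy":0,"dz":0,"wx":0,"wy":0,"wz":6.2},{"gripper":-1,"dx":0,"dy":0,"dz":0,"wx":0,"wy":0,"wz":6.2},{"gripper":-1,"dx":0,"dy":0,"dz":0,"wx":0,"wy":0,"wz":6.2},{"gripper":-1,"dx":0,"dy":0,"dz":0,"wx":0,"wy":0,"wz":6.2},{"gripper":-1,"dx":0,"dy":0,"dz":0,"wx":0,"wy":0,"wz":6.2},{"gripper":-1,"dx":0,"dy":0,"dz":0,"wx":0,"wy":0,"wz":6.2},{"gripper":-1,"dx":0,"dy":0,"dz":0,"wx":0,"wy":0,"wz":6.2},{"gripper":-1,"dx":0,"dy":0,"dz":0,"wx":0,"wy":0,"wz":6.2},{"gripper":-1,"dx":0,"dy":0,"dz":0,"wx":0,"wy":0,"wz":6.2},{"gripper":-1,"dx":0,"dy":0,"dz":0,"wx":0,"wy":0,"wz":6.2},{"gripper":-1,"dx":0,"dy":0,"dz":0,"wx":0,"wy":0,"wz":6.2},{"gripper":-1,"dx":0,"dy":0,"dz":0,"wx":0,"wy":0,"wz":6.2},{"gripper":-1,"dx":0,"dy":0,"dz":0,"wx":0,"wy":0,"wz":0},{"gripper":-1,"dx":0,"dy":0,"dz":0,"wx":0,"wy":0,"wz":0}]'
python3 - <<'E'
from h import *
to([.5027,-.2882,.16],-77.7)
E
```

```text
t: 13.27
eef_pos: [0.5019, -0.287, 0.2725]
eef_rot: [0.609, 0.793, -0.0, -0.002]
contact_force: [0.2, -0.7, -1.0]
width: 0.0645
gripper_force: 67.1
t: 14.68
eef_pos: [0.5022, -0.2872, 0.2732]
eef_rot: [0.994, 0.108, -0.001, -0.001]
contact_force: [0.6, -0.1, -1.5]
width: 0.0645
gripper_force: 67.1
TCP [ 0.5022 -0.2872  0.2732] ydir -77.62899585248984 z [-0.003   0.0022 -1.    ] q6 0.7140536643303067
move mm (tool axes) [  0.5776   1.3696 113.1706] world [   0.5161   -0.9644 -113.1751]
wz deg 0.07100414751016615
```

```bash
python3 -m handwheel '[{"gripper":-1,"dx":0.5,"dy":1.3,"dz":21,"wx":0,"wy":0,"wz":0},{"gripper":-1,"dx":0,"dy":0,"dz":21,"wx":0,"wy":0,"wz":0},{"gripper":-1,"dx":0,"dy":0,"dz":21,"wx":0,"wy":0,"wz":0},{"gripper":-1,"dx":0,"dy":0,"dz":21,"wx":0,"wy":0,"wz":0},{"gripper":-1,"dx":0,"dy":0,"dz":21,"wx":0,"wy":0,"wz":0},{"gripper":-1,"dx":0,"dy":0,"dz":21,"wx":0,"wy":0,"wz":0},{"gripper":-1,"dx":0,"dy":0,"dz":20,"wx":0,"wy":0,"wz":0},{"gripper":-1,"dx":0,"dy":0,"dz":0,"wx":0,"wy":0,"wz":0},{"gripper":-1,"dx":0,"dy":0,"dz":0,"wx":0,"wy":0,"wz":0}]'
python3 - <<'E'
from h import *
f=imaging.grab_frame("scene");p=f["pixels"][:,:,::-1]
cv2.imwrite("pics/sc2.png",cv2.resize(p[110:240,100:230],(600,600),interpolation=cv2.INTER_CUBIC))
to([.5027,-.2882,.1086],-77.7)
E
```

```text
t: 15.43
eef_pos: [0.5023, -0.2879, 0.1272]
eef_rot: [0.994, 0.107, -0.002, -0.002]
contact_force: [-0.3, 0.1, -1.6]
width: 0.0648
gripper_force: 67.0
TCP [ 0.5037 -0.2889  0.1291] ydir -77.71645422145048 z [-0.0008  0.0006 -1.    ] q6 0.7147919850590855
move mm (tool axes) [-0.7744 -0.8349 20.4918] world [ -0.9503   0.6635 -20.4907]
wz deg -0.016454221450473483
```

View pics/sc2.png

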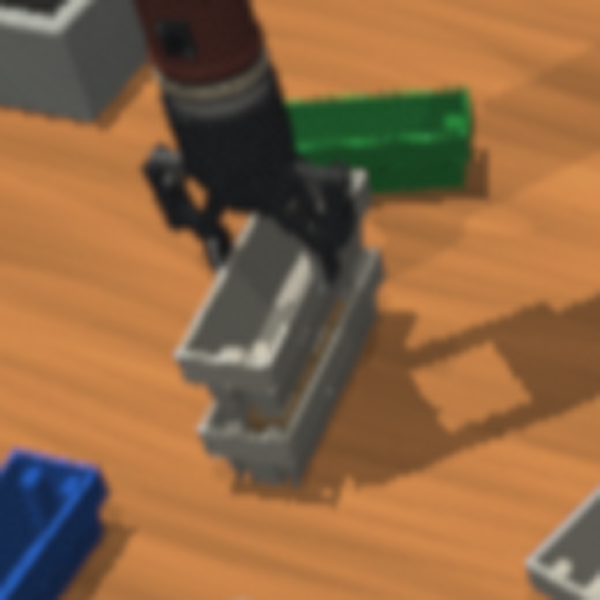

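The carried bin hangs in line above the packed one, with its rim at (180,350)–(360,180), so I lower it.

```bash
python3 -m handwheel '[{"gripper":-1,"dx":0,"dy":0,"dz":8,"wx":0,"wy":0,"wz":0},{"gripper":-1,"dx":0,"dy":0,"dz":5,"wx":0,"wy":0,"wz":0},{"gripper":-1,"dx":0,"dy":0,"dz":4,"wx":0,"wy":0,"wz":0},{"gripper":-1,"dx":0,"dy":0,"dz":2,"wx":0,"wy":0,"wz":0},{"gripper":-1,"dx":0,"dy":0,"dz":0,"wx":0,"wy":0,"wz":0},{"gripper":-1,"dx":0,"dy":0,"dz":0,"wx":0,"wy":0,"wz":0}]'
python3 - <<'E'
from h import *
to([.5027,-.2882,.1086],-77.7)
E
```

```text
t: 15.98
eef_pos: [0.5038, -0.289, 0.1103]
eef_rot: [0.994, 0.106, -0.0, -0.0]
contact_force: [-0.2, -0.1, -1.7]
width: 0.0646
gripper_force: 67.1
TCP [ 0.5038 -0.289   0.1103] ydir -77.7796103677483 z [-0.0001  0.     -1.    ] q6 0.7158974703117854
move mm (tool axes) [-0.8831 -1.0023  1.6867] world [-1.0754  0.7926 -1.6866]
wz deg -0.07961036774830177
```

Next I go down the last 2 mm, release, and rise.

```bash
python3 -m handwheel '[{"gripper":-1,"dx":-0.5,"dy":-0.5,"dz":1.5,"wx":0,"wy":0,"wz":0},{"gripper":-1,"dx":0,"dy":0,"dz":1,"wx":0,"wy":0,"wz":0},{"gripper":-1,"dx":0,"dy":0,"dz":0,"wx":0,"wy":0,"wz":0}]'; python3 -m handwheel '[{"gripper":1,"dx":0,"dy":0,"dz":0,"wx":0,"wy":0,"wz":0},{"gripper":1,"dx":0,"dy":0,"dz":0,"wx":0,"wy":0,"wz":0},{"gripper":1,"dx":0,"dy":0,"dz":0,"wx":0,"wy":0,"wz":0},{"gripper":1,"dx":0,"dy":0,"dz":0,"wx":0,"wy":0,"wz":0},{"gripper":1,"dx":0,"dy":0,"dz":-15,"wx":0,"wy":0,"wz":0},{"gripper":1,"dx":0,"dy":0,"dz":-30,"wx":0,"wy":0,"wz":0},{"gripper":1,"dx":0,"dy":0,"dz":-35,"wx":0,"wy":0,"wz":0},{"gripper":1,"dx":0,"dy":0,"dz":-35,"wx":0,"wy":0,"wz":0},{"gripper":1,"dx":0,"dy":0,"dz":-35,"wx":0,"wy":0,"wz":0},{"gripper":1,"dx":0,"dy":0,"dz":-20,"wx":0,"wy":0,"wz":0},{"gripper":1,"dx":0,"dy":0,"dz":0,"wx":0,"wy":0,"wz":0},{"gripper":1,"dx":0,"dy":0,"dz":0,"wx":0,"wy":0,"wz":0}]'
python3 - <<'E'
from h import *
f=imaging.grab_frame("wrist"); np.savez("w5.npz",**f)
g=imaging.grab_frame("scene")
a=cv2.resize(f["pixels"][:,:,::-1],(500,375),interpolation=cv2.INTER_CUBIC);b=cv2.resize(g["pixels"][140:240,120:200,::-1],(300,375),interpolation=cv2.INTER_CUBIC)
cv2.imwrite("pics/w5.png",np.hstack([a,b]))
to([.592,.33,.25],0)
E
```

```text
t: 16.23
eef_pos: [0.5036, -0.2889, 0.1086]
eef_rot: [0.994, 0.106, 0.0, 0.0]
contact_force: [-0.1, 1.1, 1.9]
width: 0.0643
gripper_force: 67.5
t: 17.23
eef_pos: [0.504, -0.2892, 0.2798]
eef_rot: [0.994, 0.106, 0.002, 0.001]
contact_force: [-0.2, -0.5, -0.1]
width: 0.0857
gripper_force: 0.0
TCP [ 0.5024 -0.288   0.276 ] ydir -77.78781219368233 z [-0.0022  0.0017 -1.    ] q6 0.7159238267970246
move mm (tool axes) [ 218.3372 -585.0494   26.8762] world [ 89.5787 618.0404 -26.0383]
wz deg -77.78781219368233
```

View pics/w5.png

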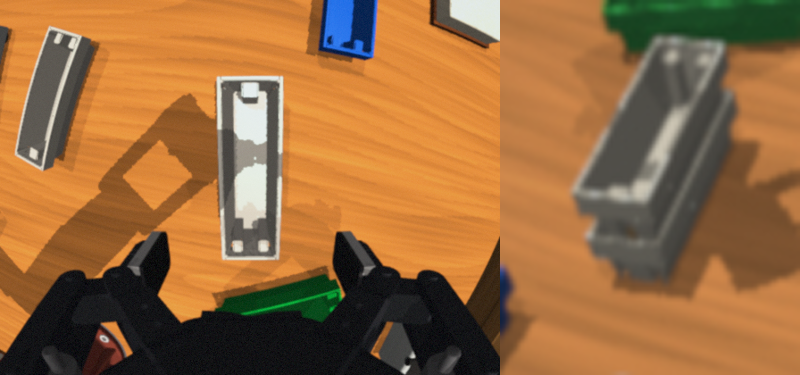

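The bin sits on the packed one with its two ribs toward the base. Its wrist rim corners in this montage are (218,77), (283,77), (278,259) and (223,258).

Run:
```python
from h import *
f=dict(np.load("w5.npz"))
rect([at(f,u*1.12,v*1.12,.118,True) for u,v in((278,259),(223,258),(218,77),(283,77))])
```

```text
L 0.19868202806039567 W 0.06364936419770384 c [ 0.5011 -0.2889  0.118 ] deg 12.192819719772661
```

```bash
python3 -m handwheel '[{"gripper":1,"dx":0,"dy":0,"dz":0,"wx":0,"wy":0,"wz":-6.93},{"gripper":1,"dx":0,"dy":0,"dz":0,"wx":0,"wy":0,"wz":-6.93},{"gripper":1,"dx":0,"dy":0,"dz":0,"wx":0,"wy":0,"wz":-6.93},{"gripper":1,"dx":0,"dy":0,"dz":0,"wx":0,"wy":0,"wz":-6.93},{"gripper":1,"dx":0,"dy":0,"dz":0,"wx":0,"wy":0,"wz":-6.93},{"gripper":1,"dx":0,"dy":0,"dz":0,"wx":0,"wy":0,"wz":-6.93},{"gripper":1,"dx":0,"dy":0,"dz":0,"wx":0,"wy":0,"wz":-6.93},{"gripper":1,"dx":0,"dy":0,"dz":0,"wx":0,"wy":0,"wz":-6.93},{"gripper":1,"dx":0,"dy":0,"dz":0,"wx":0,"wy":0,"wz":-6.93},{"gripper":1,"dx":0,"dy":0,"dz":0,"wx":0,"wy":0,"wz":-6.93},{"gripper":1,"dx":0,"dy":0,"dz":0,"wx":0,"wy":0,"wz":-6.93},{"gripper":1,"dx":0,"dy":0,"dz":0,"wx":0,"wy":0,"wz":-6.93},{"gripper":1,"dx":0,"dy":0,"dz":0,"wx":0,"wy":0,"wz":-6.93}]'; python3 -m handwheel '[{"gripper":1,"dx":35,"dy":14.7,"dz":0,"wx":0,"wy":0,"wz":0},{"gripper":1,"dx":35,"dy":14.7,"dz":0,"wx":0,"wy":0,"wz":0},{"gripper":1,"dx":35,"dy":14.7,"dz":0,"wx":0,"wy":0,"wz":0},{"gripper":1,"dx":35,"dy":14.7,"dz":0,"wx":0,"wy":0,"wz":0},{"gripper":1,"dx":35,"dy":14.7,"dz":0,"wx":0,"wy":0,"wz":0},{"gripper":1,"dx":35,"dy":14.7,"dz":0,"wx":0,"wy":0,"wz":0},{"gripper":1,"dx":35,"dy":14.7,"dz":0,"wx":0,"wy":0,"wz":0},{"gripper":1,"dx":35,"dy":14.7,"dz":0,"wx":0,"wy":0,"wz":0},{"gripper":1,"dx":35,"dy":14.7,"dz":0,"wx":0,"wy":0,"wz":0},{"gripper":1,"dx":35,"dy":14.7,"dz":0,"wx":0,"wy":0,"wz":0},{"gripper":1,"dx":35,"dy":14.7,"dz":0,"wx":0,"wy":0,"wz":0},{"gripper":1,"dx":35,"dy":14.7,"dz":0,"wx":0,"wy":0,"wz":0},{"gripper":1,"dx":35,"dy":14.7,"dz":0,"wx":0,"wy":0,"wz":0},{"gripper":1,"dx":0,"dy":0,"dz":0,"wx":0,"wy":0,"wz":0},{"gripper":1,"dx":0,"dy":0,"dz":0,"wx":0,"wy":0,"wz":0},{"gripper":1,"dx":0,"dy":0,"dz":0,"wx":0,"wy":0,"wz":0}]'
cat >> h.py <<'E'
def cups(f,pts=((.5944,.2572),(.5911,.3304)),z=.097,fish=True,thr=140,rad=30):
    px=f["pixels"]
    for p in pts:
        u=proj(f,np.r_[p,z],fish); x,y=u.astype(int); x0,y0=max(x-rad,0),max(y-rad,0)
        m=(px[y0:y+rad,x0:x+rad].min(2)>thr).astype(np.uint8)
        n,l,s,c=cv2.connectedComponentsWithStats(m)
        for i in range(1,n):
            if s[i,4]<20: continue
            q=np.argwhere(l==i)[:,::-1].astype(np.float32); 
            if len(q)>=5:
                h=cv2.convexHull(q); (cx,cy),(a,b),_=cv2.fitEllipse(h) if len(h)>=5 else ((0,0),(0,0),0)
                w=at(f,cx+x0,cy+y0,z,fish); print("exp",u,"area",s[i,4],"ell",cx+x0,cy+y0,a,b,"world",w)
E
python3 - <<'E'
from h import *
f=imaging.grab_frame("wrist"); np.savez("w6.npz",**f)
cups(f)
cups(imaging.grab_frame("scene"),fish=False,rad=14)
to([.5944,.2572,.25],12.3)
E
```

```text
t: 18.42
eef_pos: [0.502, -0.2878, 0.2745]
eef_rot: [0.625, 0.781, -0.0, -0.003]
contact_force: [0.0, 0.5, -0.3]
width: 0.0854
gripper_force: 0.0
t: 19.75
eef_pos: [0.5918, 0.1962, 0.2752]
eef_rot: [0.627, 0.779, -0.002, -0.001]
contact_force: [0.3, -0.3, -0.1]
width: 0.0858
gripper_force: 0.0
exp [300.0086 128.7107] area 717 ell 300.95070457458496 129.05873489379883 35.67927169799805 35.94340896606445 world [0.5953 0.2571 0.097 ]
exp [313.5944  53.1622] area 791 ell 314.564302444458 52.3358268737793 35.212890625 38.00117874145508 world [0.5918 0.3314 0.097 ]
TCP [0.5923 0.1952 0.2764] ydir 12.225064858100435 z [-0.0024 -0.001  -1.    ] q6 -0.007086255060101633
move mm (tool axes) [60.1233 15.2008 26.2911] world [  2.0614  61.9516 -26.3599]
wz deg -0.07493514189957295
```

```bash
python3 -m handwheel '[{"gripper":1,"dx":20,"dy":5.3,"dz":20,"wx":0,"wy":0,"wz":0},{"gripper":1,"dx":20,"dy":5.3,"dz":25,"wx":0,"wy":0,"wz":0},{"gripper":1,"dx":20,"dy":5.3,"dz":25,"wx":0,"wy":0,"wz":0},{"gripper":1,"dx":0,"dy":0,"dz":25,"wx":0,"wy":0,"wz":0},{"gripper":1,"dx":0,"dy":0,"dz":25,"wx":0,"wy":0,"wz":0},{"gripper":1,"dx":0,"dy":0,"dz":20,"wx":0,"wy":0,"wz":0},{"gripper":1,"dx":0,"dy":0,"dz":0,"wx":0,"wy":0,"wz":0},{"gripper":1,"dx":0,"dy":0,"dz":0,"wx":0,"wy":0,"wz":0},{"gripper":1,"dx":0,"dy":0,"dz":0,"wx":0,"wy":0,"wz":0}]';python3 - <<'E'
from h import *
cups(imaging.grab_frame("wrist"))
to([.595,.2572,.082],12.3)
E
```

```text
t: 20.6
eef_pos: [0.5968, 0.2579, 0.1392]
eef_rot: [0.628, 0.778, 0.001, 0.001]
contact_force: [1.2, -0.2, 1.3]
width: 0.0855
gripper_force: 0.0
exp [278.7808 245.2809] area 1429 ell 280.355899810791 244.39031219482422 56.466392517089844 60.432945251464844 world [0.5952 0.2579 0.097 ]
exp [302.2541 114.8706] area 866 ell 303.7064552307129 113.76959037780762 65.11747741699219 65.64796447753906 world [0.5917 0.3311 0.097 ]
exp [302.2541 114.8706] area 1359 ell 299.31710052490234 115.03468132019043 41.19639205932617 41.67531204223633 world [0.5896 0.33   0.097 ]
TCP [0.5973 0.2583 0.1401] ydir 12.231436028293436 z [ 0.0036  0.0011 -1.    ] q6 0.08689448874807144
move mm (tool axes) [-0.597  -2.7437 58.1298] world [ -2.3456  -1.1005 -58.1399]
wz deg -0.06856397170656692
```

```bash
python3 -m handwheel '[{"gripper":1,"dx":0,"dy":-2,"dz":19,"wx":0,"wy":0,"wz":0},{"gripper":1,"dx":0,"dy":0,"dz":19,"wx":0,"wy":0,"wz":0},{"gripper":1,"dx":0,"dy":0,"dz":19,"wx":0,"wy":0,"wz":0},{"gripper":1,"dx":0,"dy":0,"dz":0,"wx":0,"wy":0,"wz":0},{"gripper":1,"dx":0,"dy":0,"dz":0,"wx":0,"wy":0,"wz":0},{"gripper":-1,"dx":0,"dy":0,"dz":0,"wx":0,"wy":0,"wz":0},{"gripper":-1,"dx":0,"dy":0,"dz":0,"wx":0,"wy":0,"wz":0},{"gripper":-1,"dx":0,"dy":0,"dz":0,"wx":0,"wy":0,"wz":0},{"gripper":-1,"dx":0,"dy":0,"dz":0,"wx":0,"wy":0,"wz":0},{"gripper":-1,"dx":0,"dy":0,"dz":0,"wx":0,"wy":0,"wz":0},{"gripper":-1,"dx":0,"dy":0,"dz":0,"wx":0,"wy":0,"wz":0},{"gripper":-1,"dx":0,"dy":0,"dz":0,"wx":0,"wy":0,"wz":0},{"gripper":-1,"dx":0,"dy":0,"dz":0,"wx":0,"wy":0,"wz":0}]';python3 - <<'E'
from h import *
to([.595,.2572,.082],12.3)
E
```

```text
t: 21.73
eef_pos: [0.5951, 0.2587, 0.0826]
eef_rot: [0.627, 0.779, 0.001, 0.001]
contact_force: [0.2, -0.1, 6.1]
width: 0.034
gripper_force: 60.1
TCP [0.5951 0.2587 0.0826] ydir 12.306275915659986 z [ 0.0029  0.0009 -1.    ] q6 0.0871919314846448
move mm (tool axes) [-1.4172 -0.3886  0.5751] world [-0.0759 -1.4669 -0.5766]
wz deg 0.006275915659983866
```

```bash
python3 -m handwheel '[{"gripper":-1,"dx":0,"dy":0,"dz":-10,"wx":0,"wy":0,"wz":0},{"gripper":-1,"dx":0,"dy":0,"dz":-20,"wx":0,"wy":0,"wz":0},{"gripper":-1,"dx":0,"dy":0,"dz":-30,"wx":0,"wy":0,"wz":0},{"gripper":-1,"dx":0,"dy":0,"dz":-30,"wx":0,"wy":0,"wz":0},{"gripper":-1,"dx":0,"dy":0,"dz":-30,"wx":0,"wy":0,"wz":0},{"gripper":-1,"dx":0,"dy":0,"dz":-30,"wx":0,"wy":0,"wz":0},{"gripper":-1,"dx":0,"dy":0,"dz":-20,"wx":0,"wy":0,"wz":0}]'; python3 -m handwheel '[{"gripper":-1,"dx":-20,"dy":-6.6,"dz":0,"wx":0,"wy":0,"wz":0},{"gripper":-1,"dx":-33,"dy":-11.2,"dz":0,"wx":0,"wy":0,"wz":0},{"gripper":-1,"dx":-33,"dy":-11.2,"dz":0,"wx":0,"wy":0,"wz":0},{"gripper":-1,"dx":-33,"dy":-11.2,"dz":0,"wx":0,"wy":0,"wz":0},{"gripper":-1,"dx":-33,"dy":-11.2,"dz":0,"wx":0,"wy":0,"wz":0},{"gripper":-1,"dx":-33,"dy":-11.2,"dz":0,"wx":0,"wy":0,"wz":0},{"gripper":-1,"dx":-33,"dy":-11.2,"dz":0,"wx":0,"wy":0,"wz":0},{"gripper":-1,"dx":-33,"dy":-11.2,"dz":0,"wx":0,"wy":0,"wz":0},{"gripper":-1,"dx":-33,"dy":-11.2,"dz":0,"wx":0,"wy":0,"wz":0},{"gripper":-1,"dx":-33,"dy":-11.2,"dz":0,"wx":0,"wy":0,"wz":0},{"gripper":-1,"dx":-33,"dy":-11.2,"dz":0,"wx":0,"wy":0,"wz":0},{"gripper":-1,"dx":-33,"dy":-11.2,"dz":0,"wx":0,"wy":0,"wz":0},{"gripper":-1,"dx":-33,"dy":-11.2,"dz":0,"wx":0,"wy":0,"wz":0},{"gripper":-1,"dx":-33,"dy":-11.2,"dz":0,"wx":0,"wy":0,"wz":0},{"gripper":-1,"dx":-33,"dy":-11.2,"dz":0,"wx":0,"wy":0,"wz":0},{"gripper":-1,"dx":-33,"dy":-11.2,"dz":0,"wx":0,"wy":0,"wz":0},{"gripper":-1,"dx":0,"dy":0,"dz":0,"wx":0,"wy":0,"wz":0},{"gripper":-1,"dx":0,"dy":0,"dz":0,"wx":0,"wy":0,"wz":0},{"gripper":-1,"dx":0,"dy":0,"dz":0,"wx":0,"wy":0,"wz":0}]';python3 - <<'E'
from h import *
to([.535,-.2806,.14],12.3)
E
```

```text
t: 22.32
eef_pos: [0.5943, 0.2585, 0.2543]
eef_rot: [0.627, 0.779, 0.001, 0.001]
contact_force: [1.0, -0.4, -1.1]
width: 0.0336
gripper_force: 59.7
t: 23.9
eef_pos: [0.5324, -0.2816, 0.2503]
eef_rot: [0.628, 0.779, 0.0, -0.001]
contact_force: [0.2, 0.8, -1.6]
width: 0.0336
gripper_force: 59.7
TCP [ 0.5324 -0.2816  0.2503] ydir 12.26657208395497 z [-0.0011  0.0016 -1.    ] q6 -0.8176250160661851
move mm (tool axes) [  0.2006   2.8531 110.2523] world [   2.6202    0.9833 -110.2539]
wz deg -0.03342791604502793
```

```bash
python3 -m handwheel '[{"gripper":-1,"dx":0,"dy":2.8,"dz":20,"wx":0,"wy":0,"wz":0},{"gripper":-1,"dx":0,"dy":0,"dz":25,"wx":0,"wy":0,"wz":0},{"gripper":-1,"dx":0,"dy":0,"dz":25,"wx":0,"wy":0,"wz":0},{"gripper":-1,"dx":0,"dy":0,"dz":25,"wx":0,"wy":0,"wz":0},{"gripper":-1,"dx":0,"dy":0,"dz":0,"wx":0,"wy":0,"wz":0},{"gripper":-1,"dx":0,"dy":0,"dz":0,"wx":0,"wy":0,"wz":0},{"gripper":-1,"dx":0,"dy":0,"dz":0,"wx":0,"wy":0,"wz":0}]';python3 - <<'E'
from h import *
to([.535,-.2806,.086],12.3)
E
```

```text
t: 24.48
eef_pos: [0.5366, -0.281, 0.1571]
eef_rot: [0.627, 0.779, 0.0, 0.001]
contact_force: [1.2, 0.4, -0.4]
width: 0.0339
gripper_force: 59.8
TCP [ 0.5366 -0.281   0.1571] ydir 12.382854068017041 z [ 0.0014 -0.0008 -1.    ] q6 -0.8144705473859326
move mm (tool axes) [ 0.7672 -1.5251 71.1306] world [ -1.5577   0.3684 -71.1331]
wz deg 0.08285406801704198
```

```bash
python3 -m handwheel '[{"gripper":-1,"dx":0.5,"dy":-1,"dz":15,"wx":0,"wy":0,"wz":0},{"gripper":-1,"dx":0,"dy":0,"dz":15,"wx":0,"wy":0,"wz":0},{"gripper":-1,"dx":0,"dy":0,"dz":15,"wx":0,"wy":0,"wz":0},{"gripper":-1,"dx":0,"dy":0,"dz":13,"wx":0,"wy":0,"wz":0},{"gripper":-1,"dx":0,"dy":0,"dz":8,"wx":0,"wy":0,"wz":0},{"gripper":-1,"dx":0,"dy":0,"dz":3,"wx":0,"wy":0,"wz":0},{"gripper":-1,"dx":0,"dy":0,"dz":0,"wx":0,"wy":0,"wz":0},{"gripper":-1,"dx":0,"dy":0,"dz":0,"wx":0,"wy":0,"wz":0}]';python3 - <<'E'
from h import *
to([.535,-.2806,.0855],12.3)
E
```

```text
t: 25.15
eef_pos: [0.5352, -0.2816, 0.0876]
eef_rot: [0.627, 0.779, 0.0, 0.001]
contact_force: [0.5, 0.0, 0.1]
width: 0.0338
gripper_force: 59.8
TCP [ 0.5352 -0.2816  0.0876] ydir 12.312105794526172 z [ 0.0011 -0.0008 -1.    ] q6 -0.8152714216298832
move mm (tool axes) [1.0368 0.0317 2.1209] world [-0.1878  1.0181 -2.1219]
wz deg 0.012105794526178215
```

Now I lower 2 mm, open partly, rise, and return toward cup B.

```bash
python3 -m handwheel '[{"gripper":-1,"dx":0,"dy":0,"dz":2,"wx":0,"wy":0,"wz":0},{"gripper":-1,"dx":0,"dy":0,"dz":0.5,"wx":0,"wy":0,"wz":0},{"gripper":-1,"dx":0,"dy":0,"dz":0,"wx":0,"wy":0,"wz":0},{"gripper":0.05,"dx":0,"dy":0,"dz":0,"wx":0,"wy":0,"wz":0},{"gripper":0.05,"dx":0,"dy":0,"dz":0,"wx":0,"wy":0,"wz":0},{"gripper":0.05,"dx":0,"dy":0,"dz":0,"wx":0,"wy":0,"wz":0},{"gripper":0.05,"dx":0,"dy":0,"dz":0,"wx":0,"wy":0,"wz":0}]'; python3 -m handwheel '[{"gripper":0.05,"dx":0,"dy":0,"dz":-10,"wx":0,"wy":0,"wz":0},{"gripper":0.05,"dx":0,"dy":0,"dz":-25,"wx":0,"wy":0,"wz":0},{"gripper":0.05,"dx":0,"dy":0,"dz":-30,"wx":0,"wy":0,"wz":0},{"gripper":0.05,"dx":0,"dy":0,"dz":-35,"wx":0,"wy":0,"wz":0},{"gripper":1,"dx":0,"dy":0,"dz":-35,"wx":0,"wy":0,"wz":0},{"gripper":1,"dx":0,"dy":0,"dz":-35,"wx":0,"wy":0,"wz":0},{"gripper":1,"dx":-30,"dy":0,"dz":0,"wx":0,"wy":0,"wz":0},{"gripper":1,"dx":-30,"dy":0,"dz":0,"wx":0,"wy":0,"wz":0},{"gripper":1,"dx":0,"dy":0,"dz":0,"wx":0,"wy":0,"wz":0},{"gripper":1,"dx":0,"dy":0,"dz":0,"wx":0,"wy":0,"wz":0}]';python3 - <<'E'
from h import *
f=imaging.grab_frame("wrist"); np.savez("w7.npz",**f)
cups(f,((.535,-.2806),),.099,rad=24)
to([.5915,.331,.27],12.3)
E
```

```text
t: 25.73
eef_pos: [0.5347, -0.2814, 0.0845]
eef_rot: [0.627, 0.779, 0.0, 0.0]
contact_force: [0.3, 1.2, -0.3]
width: 0.0448
gripper_force: 0.0
t: 26.57
eef_pos: [0.5473, -0.3411, 0.2551]
eef_rot: [0.628, 0.778, 0.0, 0.0]
contact_force: [-0.0, 0.3, -0.1]
width: 0.0854
gripper_force: 0.0
exp [283.3493 126.6689] area 694 ell 285.7161865234375 126.2816047668457 45.001502990722656 58.558433532714844 world [ 0.5369 -0.2798  0.099 ]
exp [283.3493 126.6689] area 289 ell 277.9153594970703 130.74343490600586 15.842744827270508 23.264272689819336 world [ 0.5312 -0.2851  0.099 ]
TCP [ 0.547  -0.3399  0.2544] ydir 12.25067473011938 z [-0.0003  0.0009 -1.    ] q6 -0.879007498627626
move mm (tool axes) [646.1776 185.8118 -15.0156] world [ 44.4741 670.8769  15.5966]
wz deg -0.04932526988062591
```

```bash
python3 -m handwheel '[{"gripper":1,"dx":20,"dy":6,"dz":-1,"wx":0,"wy":0,"wz":0},{"gripper":1,"dx":33.3,"dy":10.5,"dz":-1,"wx":0,"wy":0,"wz":0},{"gripper":1,"dx":33.3,"dy":10.5,"dz":-1,"wx":0,"wy":0,"wz":0},{"gripper":1,"dx":33.3,"dy":10.5,"dz":-1,"wx":0,"wy":0,"wz":0},{"gripper":1,"dx":33.3,"dy":10.5,"dz":-1,"wx":0,"wy":0,"wz":0},{"gripper":1,"dx":33.3,"dy":10.5,"dz":-1,"wx":0,"wy":0,"wz":0},{"gripper":1,"dx":33.3,"dy":10.5,"dz":-1,"wx":0,"wy":0,"wz":0},{"gripper":1,"dx":33.3,"dy":10.5,"dz":-1,"wx":0,"wy":0,"wz":0},{"gripper":1,"dx":33.3,"dy":10.5,"dz":-1,"wx":0,"wy":0,"wz":0},{"gripper":1,"dx":33.3,"dy":10.5,"dz":-1,"wx":0,"wy":0,"wz":0},{"gripper":1,"dx":33.3,"dy":10.5,"dz":-1,"wx":0,"wy":0,"wz":0},{"gripper":1,"dx":33.3,"dy":10.5,"dz":-1,"wx":0,"wy":0,"wz":0},{"gripper":1,"dx":33.3,"dy":10.5,"dz":-1,"wx":0,"wy":0,"wz":0},{"gripper":1,"dx":33.3,"dy":10.5,"dz":-1,"wx":0,"wy":0,"wz":0},{"gripper":1,"dx":33.3,"dy":10.5,"dz":-1,"wx":0,"wy":0,"wz":0},{"gripper":1,"dx":33.3,"dy":10.5,"dz":0,"wx":0,"wy":0,"wz":0},{"gripper":1,"dx":33.3,"dy":10.5,"dz":0,"wx":0,"wy":0,"wz":0},{"gripper":1,"dx":33.3,"dy":10.5,"dz":0,"wx":0,"wy":0,"wz":0},{"gripper":1,"dx":0,"dy":0,"dz":0,"wx":0,"wy":0,"wz":0},{"gripper":1,"dx":0,"dy":0,"dz":0,"wx":0,"wy":0,"wz":0}]';python3 - <<'E'
from h import *
f=imaging.grab_frame("wrist"); cups(f,((.5911,.3304),))
to([.5915,.331,.14],12.3)
E
```

```text
t: 28.28
eef_pos: [0.601, 0.2745, 0.2687]
eef_rot: [0.626, 0.78, -0.001, -0.0]
contact_force: [-0.8, -1.0, -0.6]
width: 0.0858
gripper_force: 0.0
exp [285.5489 131.5271] area 302 ell 286.64989471435547 130.64809036254883 36.518798828125 36.827938079833984 world [0.5919 0.3314 0.097 ]
exp [285.5489 131.5271] area 453 ell 285.6298027038574 129.87205696105957 23.55542755126953 24.086219787597656 world [0.5908 0.3319 0.097 ]
TCP [0.6013 0.273  0.2687] ydir 12.449157229262154 z [-0.0015 -0.0009 -1.    ] q6 0.1029736754946568
move mm (tool axes) [ 58.8174   3.1313 128.6858] world [  -9.8196   57.9896 -128.7249]
wz deg 0.14915722926215835
```

Cup B is unmoved at (.592,.331).

```bash
python3 -m handwheel '[{"gripper":1,"dx":20,"dy":1,"dz":20,"wx":0,"wy":0,"wz":0},{"gripper":1,"dx":20,"dy":1,"dz":25,"wx":0,"wy":0,"wz":0},{"gripper":1,"dx":18.5,"dy":1,"dz":25,"wx":0,"wy":0,"wz":0},{"gripper":1,"dx":0,"dy":0,"dz":25,"wx":0,"wy":0,"wz":0},{"gripper":1,"dx":0,"dy":0,"dz":25,"wx":0,"wy":0,"wz":0},{"gripper":1,"dx":0,"dy":0,"dz":5,"wx":0,"wy":0,"wz":0},{"gripper":1,"dx":0,"dy":0,"dz":0,"wx":0,"wy":0,"wz":0},{"gripper":1,"dx":0,"dy":0,"dz":0,"wx":0,"wy":0,"wz":0},{"gripper":1,"dx":0,"dy":0,"dz":0,"wx":0,"wy":0,"wz":0}]';python3 - <<'E'
from h import *
to([.5917,.3312,.0826],12.3)
E
```

```text
t: 29.08
eef_pos: [0.5947, 0.3297, 0.1469]
eef_rot: [0.628, 0.779, 0.002, 0.001]
contact_force: [-0.2, -0.3, 0.8]
width: 0.0855
gripper_force: 0.0
TCP [0.5947 0.3297 0.1469] ydir 12.247370526563213 z [ 0.0036  0.0015 -1.    ] q6 0.1893737026869297
move mm (tool axes) [ 2.0563 -2.9098 64.3005] world [ -3.0474   1.4868 -64.3098]
wz deg -0.05262947343678093
```

```bash
python3 -m handwheel '[{"gripper":1,"dx":1.5,"dy":-2.2,"dz":19,"wx":0,"wy":0,"wz":0},{"gripper":1,"dx":0,"dy":0,"dz":19,"wx":0,"wy":0,"wz":0},{"gripper":1,"dx":0,"dy":0,"dz":19,"wx":0,"wy":0,"wz":0},{"gripper":1,"dx":0,"dy":0,"dz":6,"wx":0,"wy":0,"wz":0},{"gripper":1,"dx":0,"dy":0,"dz":0,"wx":0,"wy":0,"wz":0},{"gripper":-1,"dx":0,"dy":0,"dz":0,"wx":0,"wy":0,"wz":0},{"gripper":-1,"dx":0,"dy":0,"dz":0,"wx":0,"wy":0,"wz":0},{"gripper":-1,"dx":0,"dy":0,"dz":0,"wx":0,"wy":0,"wz":0},{"gripper":-1,"dx":0,"dy":0,"dz":0,"wx":0,"wy":0,"wz":0},{"gripper":-1,"dx":0,"dy":0,"dz":0,"wx":0,"wy":0,"wz":0},{"gripper":-1,"dx":0,"dy":0,"dz":0,"wx":0,"wy":0,"wz":0},{"gripper":-1,"dx":0,"dy":0,"dz":0,"wx":0,"wy":0,"wz":0},{"gripper":-1,"dx":0,"dy":0,"dz":0,"wx":0,"wy":0,"wz":0}]';python3 -m handwheel '[{"gripper":-1,"dx":0,"dy":0,"dz":-10,"wx":0,"wy":0,"wz":0},{"gripper":-1,"dx":0,"dy":0,"dz":-20,"wx":0,"wy":0,"wz":0},{"gripper":-1,"dx":0,"dy":0,"dz":-30,"wx":0,"wy":0,"wz":0},{"gripper":-1,"dx":0,"dy":0,"dz":-30,"wx":0,"wy":0,"wz":0},{"gripper":-1,"dx":0,"dy":0,"dz":-30,"wx":0,"wy":0,"wz":0},{"gripper":-1,"dx":0,"dy":0,"dz":-30,"wx":0,"wy":0,"wz":0},{"gripper":-1,"dx":0,"dy":0,"dz":-20,"wx":0,"wy":0,"wz":0},{"gripper":-1,"dx":0,"dy":0,"dz":0,"wx":0,"wy":0,"wz":0},{"gripper":-1,"dx":0,"dy":0,"dz":0,"wx":0,"wy":0,"wz":0}]'
python3 - <<'E'
from h import *
to([.4688,-.296,.25],12.3)
E
```

```text
t: 30.17
eef_pos: [0.592, 0.3314, 0.0831]
eef_rot: [0.627, 0.779, 0.001, 0.001]
contact_force: [0.0, 0.3, 5.7]
width: 0.0323
gripper_force: 60.2
t: 30.92
eef_pos: [0.5911, 0.331, 0.2527]
eef_rot: [0.627, 0.779, 0.001, 0.001]
contact_force: [-1.1, -0.5, -1.0]
width: 0.0326
gripper_force: 59.6
TCP [0.5911 0.331  0.2527] ydir 12.307033644534716 z [ 0.0022  0.001  -1.    ] q6 0.1922193356560243
move mm (tool axes) [-586.5639 -253.1435    1.7807] world [-122.2945 -627.0398   -2.6537]
wz deg 0.007033644534715222
```

```bash
python3 -m handwheel '[{"gripper":-1,"dx":-18,"dy":-7.7,"dz":0,"wx":0,"wy":0,"wz":0},{"gripper":-1,"dx":-31.6,"dy":-13.6,"dz":0,"wx":0,"wy":0,"wz":0},{"gripper":-1,"dx":-31.6,"dy":-13.6,"dz":0,"wx":0,"wy":0,"wz":0},{"gripper":-1,"dx":-31.6,"dy":-13.6,"dz":0,"wx":0,"wy":0,"wz":0},{"gripper":-1,"dx":-31.6,"dy":-13.6,"dz":0,"wx":0,"wy":0,"wz":0},{"gripper":-1,"dx":-31.6,"dy":-13.6,"dz":0,"wx":0,"wy":0,"wz":0},{"gripper":-1,"dx":-31.6,"dy":-13.6,"dz":0,"wx":0,"wy":0,"wz":0},{"gripper":-1,"dx":-31.6,"dy":-13.6,"dz":0,"wx":0,"wy":0,"wz":0},{"gripper":-1,"dx":-31.6,"dy":-13.6,"dz":0,"wx":0,"wy":0,"wz":0},{"gripper":-1,"dx":-31.6,"dy":-13.6,"dz":0,"wx":0,"wy":0,"wz":0},{"gripper":-1,"dx":-31.6,"dy":-13.6,"dz":0,"wx":0,"wy":0,"wz":0},{"gripper":-1,"dx":-31.6,"dy":-13.6,"dz":0,"wx":0,"wy":0,"wz":0},{"gripper":-1,"dx":-31.6,"dy":-13.6,"dz":0,"wx":0,"wy":0,"wz":0},{"gripper":-1,"dx":-31.6,"dy":-13.6,"dz":0,"wx":0,"wy":0,"wz":0},{"gripper":-1,"dx":-31.6,"dy":-13.6,"dz":0,"wx":0,"wy":0,"wz":0},{"gripper":-1,"dx":-31.6,"dy":-13.6,"dz":0,"wx":0,"wy":0,"wz":0},{"gripper":-1,"dx":-31.6,"dy":-13.6,"dz":0,"wx":0,"wy":0,"wz":0},{"gripper":-1,"dx":-31.6,"dy":-13.6,"dz":0,"wx":0,"wy":0,"wz":0},{"gripper":-1,"dx":-31.6,"dy":-13.6,"dz":0,"wx":0,"wy":0,"wz":0}]';python3 -m handwheel '[{"gripper":-1,"dx":0,"dy":0,"dz":30,"wx":0,"wy":0,"wz":0},{"gripper":-1,"dx":0,"dy":0,"dz":30,"wx":0,"wy":0,"wz":0},{"gripper":-1,"dx":0,"dy":0,"dz":28,"wx":0,"wy":0,"wz":0},{"gripper":-1,"dx":0,"dy":0,"dz":0,"wx":0,"wy":0,"wz":0},{"gripper":-1,"dx":0,"dy":0,"dz":0,"wx":0,"wy":0,"wz":0},{"gripper":-1,"dx":0,"dy":0,"dz":0,"wx":0,"wy":0,"wz":0}]'
python3 - <<'E'
from h import *
to([.4688,-.296,.0852],12.3)
E
```

```text
t: 32.5
eef_pos: [0.4668, -0.2966, 0.2477]
eef_rot: [0.627, 0.779, 0.0, -0.003]
contact_force: [1.4, -0.2, -1.2]
width: 0.0326
gripper_force: 59.7
t: 33.0
eef_pos: [0.4689, -0.296, 0.163]
eef_rot: [0.627, 0.779, -0.0, -0.001]
contact_force: [0.7, -0.3, -0.2]
width: 0.0323
gripper_force: 59.8
TCP [ 0.4689 -0.296   0.163 ] ydir 12.320567009255676 z [-0.0009  0.0007 -1.    ] q6 -0.9046429598168778
move mm (tool axes) [-0.054  -0.0444 77.8313] world [ -0.1017  -0.009  -77.8313]
wz deg 0.020567009255671564
```

```bash
python3 -m handwheel '[{"gripper":-1,"dx":0,"dy":0,"dz":15,"wx":0,"wy":0,"wz":0},{"gripper":-1,"dx":0,"dy":0,"dz":15,"wx":0,"wy":0,"wz":0},{"gripper":-1,"dx":0,"dy":0,"dz":15,"wx":0,"wy":0,"wz":0},{"gripper":-1,"dx":0,"dy":0,"dz":15,"wx":0,"wy":0,"wz":0},{"gripper":-1,"dx":0,"dy":0,"dz":10,"wx":0,"wy":0,"wz":0},{"gripper":-1,"dx":0,"dy":0,"dz":5,"wx":0,"wy":0,"wz":0},{"gripper":-1,"dx":0,"dy":0,"dz":2.5,"wx":0,"wy":0,"wz":0},{"gripper":-1,"dx":0,"dy":0,"dz":0,"wx":0,"wy":0,"wz":0},{"gripper":-1,"dx":0,"dy":0,"dz":0,"wx":0,"wy":0,"wz":0}]';python3 - <<'E'
from h import *
to([.4688,-.296,.0848],12.3)
E
```

```text
t: 33.75
eef_pos: [0.4698, -0.2968, 0.0869]
eef_rot: [0.627, 0.779, -0.0, 0.001]
contact_force: [-0.2, -0.3, 0.3]
width: 0.0328
gripper_force: 59.8
TCP [ 0.4698 -0.2968  0.0869] ydir 12.309304614845411 z [ 0.0015 -0.0012 -1.    ] q6 -0.9046092792278586
move mm (tool axes) [ 0.999  -0.8034  2.0497] world [-0.9949  0.8023 -2.0521]
wz deg 0.009304614845405013
```

```bash
python3 -m handwheel '[{"gripper":-1,"dx":0,"dy":0,"dz":1.8,"wx":0,"wy":0,"wz":0},{"gripper":-1,"dx":0,"dy":0,"dz":0,"wx":0,"wy":0,"wz":0},{"gripper":0.05,"dx":0,"dy":0,"dz":0,"wx":0,"wy":0,"wz":0},{"gripper":0.05,"dx":0,"dy":0,"dz":0,"wx":0,"wy":0,"wz":0},{"gripper":0.05,"dx":0,"dy":0,"dz":0,"wx":0,"wy":0,"wz":0},{"gripper":0.05,"dx":0,"dy":0,"dz":0,"wx":0,"wy":0,"wz":0},{"gripper":0.05,"dx":0,"dy":0,"dz":-10,"wx":0,"wy":0,"wz":0},{"gripper":0.05,"dx":0,"dy":0,"dz":-25,"wx":0,"wy":0,"wz":0},{"gripper":0.05,"dx":0,"dy":0,"dz":-30,"wx":0,"wy":0,"wz":0},{"gripper":0.05,"dx":0,"dy":0,"dz":-35,"wx":0,"wy":0,"wz":0},{"gripper":1,"dx":0,"dy":0,"dz":-35,"wx":0,"wy":0,"wz":0},{"gripper":1,"dx":0,"dy":0,"dz":-35,"wx":0,"wy":0,"wz":0},{"gripper":1,"dx":-20,"dy":16,"dz":0,"wx":0,"wy":0,"wz":0},{"gripper":1,"dx":-30,"dy":16,"dz":0,"wx":0,"wy":0,"wz":0},{"gripper":1,"dx":0,"dy":0,"dz":0,"wx":0,"wy":0,"wz":0},{"gripper":1,"dx":0,"dy":0,"dz":0,"wx":0,"wy":0,"wz":0}]';python3 - <<'E'
from h import *
f=imaging.grab_frame("wrist"); np.savez("w8.npz",**f)
a=cv2.resize(f["pixels"][60:260,100:460,::-1],(800,444),interpolation=cv2.INTER_CUBIC)
cv2.imwrite("pics/w8.png",a)
to([.5368,.0207,.27],77.4)
E
```

```text
t: 35.08
eef_pos: [0.5113, -0.339, 0.254]
eef_rot: [0.627, 0.779, 0.0, -0.0]
contact_force: [0.6, 1.0, 0.4]
width: 0.0853
gripper_force: 0.0
TCP [ 0.5106 -0.3381  0.2537] ydir 12.286074863328372 z [-0.0012  0.0012 -1.    ] q6 -0.9139738917894894
move mm (tool axes) [345.0521 101.9184 -15.898 ] world [ 26.1795 358.8173  16.3056]
wz deg -65.11392513667164
```

View pics/w8.png

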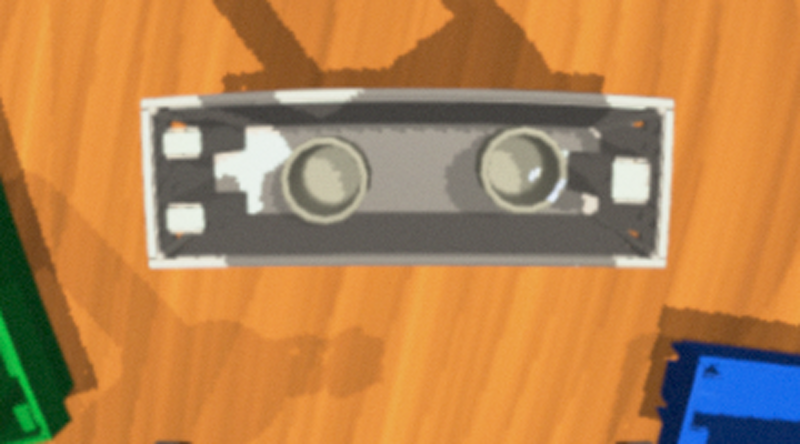

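Both cups stand upright on the floor, at (325,180) and (522,170). The bin rim corners are (142,101), (673,99), (664,266) and (151,267).

```bash
python3 -m handwheel '[{"gripper":1,"dx":31.5,"dy":16.7,"dz":-2,"wx":0,"wy":0,"wz":0},{"gripper":1,"dx":31.5,"dy":16.7,"dz":-2,"wx":0,"wy":0,"wz":0},{"gripper":1,"dx":31.5,"dy":16.7,"dz":-2,"wx":0,"wy":0,"wz":0},{"gripper":1,"dx":31.5,"dy":16.7,"dz":-2,"wx":0,"wy":0,"wz":0},{"gripper":1,"dx":31.5,"dy":16.7,"dz":-2,"wx":0,"wy":0,"wz":0},{"gripper":1,"dx":31.5,"dy":16.7,"dz":-2,"wx":0,"wy":0,"wz":0},{"gripper":1,"dx":31.5,"dy":16.7,"dz":-2,"wx":0,"wy":0,"wz":0},{"gripper":1,"dx":31.5,"dy":16.7,"dz":-2,"wx":0,"wy":0,"wz":0},{"gripper":1,"dx":31.5,"dy":16.7,"dz":-2,"wx":0,"wy":0,"wz":0},{"gripper":1,"dx":31.5,"dy":16.7,"dz":-2,"wx":0,"wy":0,"wz":0}]';python3 -m handwheel '[{"gripper":1,"dx":0,"dy":0,"dz":0,"wx":0,"wy":0,"wz":-6.5},{"gripper":1,"dx":0,"dy":0,"dz":0,"wx":0,"wy":0,"wz":-6.5},{"gripper":1,"dx":0,"dy":0,"dz":0,"wx":0,"wy":0,"wz":-6.5},{"gripper":1,"dx":0,"dy":0,"dz":0,"wx":0,"wy":0,"wz":-6.5},{"gripper":1,"dx":0,"dy":0,"dz":0,"wx":0,"wy":0,"wz":-6.5},{"gripper":1,"dx":0,"dy":0,"dz":0,"wx":0,"wy":0,"wz":-6.5},{"gripper":1,"dx":0,"dy":0,"dz":0,"wx":0,"wy":0,"wz":-6.5},{"gripper":1,"dx":0,"dy":0,"dz":0,"wx":0,"wy":0,"wz":-6.5},{"gripper":1,"dx":0,"dy":0,"dz":0,"wx":0,"wy":0,"wz":-6.5},{"gripper":1,"dx":0,"dy":0,"dz":0,"wx":0,"wy":0,"wz":-6.5},{"gripper":1,"dx":0,"dy":0,"dz":0,"wx":0,"wy":0,"wz":0},{"gripper":1,"dx":0,"dy":0,"dz":0,"wx":0,"wy":0,"wz":0},{"gripper":1,"dx":0,"dy":0,"dz":0,"wx":0,"wy":0,"wz":0}]'
cat >> h.py <<'E'
def sil(f,c,z,rad=110):
    "grey silhouette around world point c -> min-area rectangle at height z"
    u=proj(f,np.r_[c,z],True).astype(int); print("exp px",u)
    p=f["pixels"].astype(int); m=((p.max(2)-p.min(2))<35).astype(np.uint8); m[:max(u[1]-rad-40,0)]=0;m[:,:max(u[0]-rad,0)]=0;m[:,u[0]+rad:]=0
    m=cv2.morphologyEx(m,cv2.MORPH_OPEN,np.ones((3,3),np.uint8))
    n,l,s,_=cv2.connectedComponentsWithStats(m)
    for i in range(1,n):
        if s[i,4]<1500: continue
        q=np.argwhere(l==i)[:,::-1]; h=cv2.convexHull(q.astype(np.int32))[:,0]
        w=np.array([at(f,*x,z,True)[:2] for x in h],np.float32)*1000
        r=cv2.minAreaRect(w); print("comp",s[i],"rect mm",r)
E
python3 - <<'E'
from h import *
f=dict(np.load("w8.npz"))
rect([at(f,100+u/2.2222,60+v/2.2222,.118,True) for u,v in((151,267),(142,101),(673,99),(664,266))])
f=imaging.grab_frame("wrist"); np.savez("w9.npz",**f)
sil(f,(.537,.0207),.064)
to([.5368,.0207,.15],77.4)
E
```

```text
t: 35.97
eef_pos: [0.6057, 0.0073, 0.2742]
eef_rot: [0.627, 0.779, -0.0, -0.0]
contact_force: [0.6, -0.1, 0.3]
width: 0.0856
gripper_force: 0.0
t: 37.05
eef_pos: [0.6063, 0.0053, 0.274]
eef_rot: [0.112, 0.994, 0.0, -0.0]
contact_force: [0.7, 0.7, 0.8]
width: 0.0855
gripper_force: 0.0
L 0.19947481097007064 W 0.06440481221210505 c [ 0.501  -0.2882  0.118 ] deg 12.492038276107536
exp px [280 116]
comp [  249    23    64   187 11555] rect mm ((536.2947998046875, 20.68160629272461), (64.84092712402344, 199.36851501464844), 77.26219940185547)
comp [  170   254   220   166 18921] rect mm ((845.5396728515625, -53.03413391113281), (379.7318420410156, 324.3446350097656), 77.40576171875)
TCP [0.6065 0.0052 0.2741] ydir 77.20385731882631 z [-0.0003  0.     -1.    ] q6 -1.4545652069716086
move mm (tool axes) [ 71.3582  -0.3155 124.0701] world [ -69.6875   15.501  -124.0519]
wz deg -0.19614268117369704
```

The lower bin is still at (.536,.021), axis −12.7°.

```bash
python3 -m handwheel '[{"gripper":1,"dx":25,"dy":0,"dz":25,"wx":0,"wy":0,"wz":0},{"gripper":1,"dx":25,"dy":0,"dz":25,"wx":0,"wy":0,"wz":0},{"gripper":1,"dx":21.5,"dy":0,"dz":25,"wx":0,"wy":0,"wz":0},{"gripper":1,"dx":0,"dy":0,"dz":25,"wx":0,"wy":0,"wz":0},{"gripper":1,"dx":0,"dy":0,"dz":25,"wx":0,"wy":0,"wz":0},{"gripper":1,"dx":0,"dy":0,"dz":25,"wx":0,"wy":0,"wz":0},{"gripper":1,"dx":0,"dy":0,"dz":0,"wx":0,"wy":0,"wz":0},{"gripper":1,"dx":0,"dy":0,"dz":0,"wx":0,"wy":0,"wz":0},{"gripper":1,"dx":0,"dy":0,"dz":0,"wx":0,"wy":0,"wz":0}]';python3 - <<'E'
from h import *
to([.5363,.0207,.0546],77.3)
E
```

```text
t: 37.85
eef_pos: [0.5383, 0.0207, 0.1253]
eef_rot: [0.111, 0.994, 0.0, 0.001]
contact_force: [0.1, -0.2, -0.5]
width: 0.0858
gripper_force: 0.0
TCP [0.5383 0.0207 0.1253] ydir 77.2726736809231 z [ 0.0019 -0.0002 -1.    ] q6 -1.4406122046669372
move mm (tool axes) [ 2.0584 -0.4138 70.7461] world [ -1.9659   0.0375 -70.7499]
wz deg -0.027326319076891536
```

```bash
python3 -m handwheel '[{"gripper":1,"dx":1.5,"dy":0,"dz":20,"wx":0,"wy":0,"wz":0},{"gripper":1,"dx":0,"dy":0,"dz":20,"wx":0,"wy":0,"wz":0},{"gripper":1,"dx":0,"dy":0,"dz":20,"wx":0,"wy":0,"wz":0},{"gripper":1,"dx":0,"dy":0,"dz":9,"wx":0,"wy":0,"wz":0},{"gripper":1,"dx":0,"dy":0,"dz":0,"wx":0,"wy":0,"wz":0},{"gripper":1,"dx":0,"dy":0,"dz":0,"wx":0,"wy":0,"wz":0},{"gripper":-1,"dx":0,"dy":0,"dz":0,"wx":0,"wy":0,"wz":0},{"gripper":-1,"dx":0,"dy":0,"dz":0,"wx":0,"wy":0,"wz":0},{"gripper":-1,"dx":0,"dy":0,"dz":0,"wx":0,"wy":0,"wz":0},{"gripper":-1,"dx":0,"dy":0,"dz":0,"wx":0,"wy":0,"wz":0},{"gripper":-1,"dx":0,"dy":0,"dz":0,"wx":0,"wy":0,"wz":0},{"gripper":-1,"dx":0,"dy":0,"dz":0,"wx":0,"wy":0,"wz":0}]';python3 - <<'E'
from h import *
to([.5363,.0207,.0546],77.3)
E
```

```text
t: 38.85
eef_pos: [0.5378, 0.0206, 0.0574]
eef_rot: [0.11, 0.994, -0.0, 0.002]
contact_force: [-0.9, -1.2, 7.2]
width: 0.0645
gripper_force: 67.2
TCP [0.5378 0.0206 0.0574] ydir 77.31499342340302 z [ 0.0042 -0.0009 -1.    ] q6 -1.4408603970548592
move mm (tool axes) [ 1.5179 -0.2742  2.7756] world [-1.5295  0.0634 -2.782 ]
wz deg 0.014993423403026895
```

```bash
python3 -m handwheel '[{"gripper":-1,"dx":0,"dy":0,"dz":-8,"wx":0,"wy":0,"wz":0},{"gripper":-1,"dx":0,"dy":0,"dz":-15,"wx":0,"wy":0,"wz":0},{"gripper":-1,"dx":0,"dy":0,"dz":-25,"wx":0,"wy":0,"wz":0},{"gripper":-1,"dx":0,"dy":0,"dz":-25,"wx":0,"wy":0,"wz":0},{"gripper":-1,"dx":0,"dy":0,"dz":-25,"wx":0,"wy":0,"wz":0},{"gripper":-1,"dx":0,"dy":0,"dz":-25,"wx":0,"wy":0,"wz":0},{"gripper":-1,"dx":0,"dy":0,"dz":-25,"wx":0,"wy":0,"wz":0},{"gripper":-1,"dx":0,"dy":0,"dz":-25,"wx":0,"wy":0,"wz":0},{"gripper":-1,"dx":0,"dy":0,"dz":-25,"wx":0,"wy":0,"wz":0},{"gripper":-1,"dx":0,"dy":0,"dz":-25,"wx":0,"wy":0,"wz":0},{"gripper":-1,"dx":0,"dy":0,"dz":-15,"wx":0,"wy":0,"wz":0},{"gripper":-1,"dx":0,"dy":0,"dz":0,"wx":0,"wy":0,"wz":-5},{"gripper":-1,"dx":0,"dy":0,"dz":0,"wx":0,"wy":0,"wz":-5},{"gripper":-1,"dx":0,"dy":0,"dz":0,"wx":0,"wy":0,"wz":-5},{"gripper":-1,"dx":0,"dy":0,"dz":0,"wx":0,"wy":0,"wz":-5},{"gripper":-1,"dx":0,"dy":0,"dz":0,"wx":0,"wy":0,"wz":-5},{"gripper":-1,"dx":0,"dy":0,"dz":0,"wx":0,"wy":0,"wz":0},{"gripper":-1,"dx":0,"dy":0,"dz":0,"wx":0,"wy":0,"wz":0}]';python3 - <<'E'
from h import *
to([.503,-.2883,.285],102.3)
E
```

```text
t: 40.35
eef_pos: [0.5353, 0.0213, 0.2928]
eef_rot: [-0.106, 0.994, 0.0, -0.0]
contact_force: [0.1, 0.1, -2.4]
width: 0.0646
gripper_force: 66.9
TCP [0.5353 0.0213 0.2928] ydir 102.1781129387382 z [-0.0008  0.0003 -1.    ] q6 -1.8748507420349285
move mm (tool axes) [  96.8249 -295.785     7.7399] world [ -32.2556 -309.5522   -7.7957]
wz deg -0.12188706126180193
```

```bash
python3 -m handwheel '[{"gripper":-1,"dx":5,"dy":-15,"dz":0,"wx":0,"wy":0,"wz":0},{"gripper":-1,"dx":10.2,"dy":-31.2,"dz":0,"wx":0,"wy":0,"wz":0},{"gripper":-1,"dx":10.2,"dy":-31.2,"dz":0,"wx":0,"wy":0,"wz":0},{"gripper":-1,"dx":10.2,"dy":-31.2,"dz":0,"wx":0,"wy":0,"wz":0},{"gripper":-1,"dx":10.2,"dy":-31.2,"dz":0,"wx":0,"wy":0,"wz":0},{"gripper":-1,"dx":10.2,"dy":-31.2,"dz":0,"wx":0,"wy":0,"wz":0},{"gripper":-1,"dx":10.2,"dy":-31.2,"dz":0,"wx":0,"wy":0,"wz":0},{"gripper":-1,"dx":10.2,"dy":-31.2,"dz":0,"wx":0,"wy":0,"wz":0},{"gripper":-1,"dx":10.2,"dy":-31.2,"dz":0,"wx":0,"wy":0,"wz":0},{"gripper":-1,"dx":10.2,"dy":-31.2,"dz":0,"wx":0,"wy":0,"wz":0},{"gripper":-1,"dx":0,"dy":0,"dz":25,"wx":0,"wy":0,"wz":0},{"gripper":-1,"dx":0,"dy":0,"dz":25,"wx":0,"wy":0,"wz":0},{"gripper":-1,"dx":0,"dy":0,"dz":25,"wx":0,"wy":0,"wz":0},{"gripper":-1,"dx":0,"dy":0,"dz":25,"wx":0,"wy":0,"wz":0},{"gripper":-1,"dx":0,"dy":0,"dz":0,"wx":0,"wy":0,"wz":0},{"gripper":-1,"dx":0,"dy":0,"dz":0,"wx":0,"wy":0,"wz":0},{"gripper":-1,"dx":0,"dy":0,"dz":0,"wx":0,"wy":0,"wz":0}]';python3 - <<'E'
from h import *
to([.503,-.2883,.1654],102.3)
E
```

```text
t: 41.77
eef_pos: [0.505, -0.289, 0.1944]
eef_rot: [-0.107, 0.994, -0.001, 0.001]
contact_force: [-0.3, -0.5, -0.9]
width: 0.0646
gripper_force: 67.3
TCP [ 0.505  -0.289   0.1944] ydir 102.2625084771004 z [ 0.0016 -0.0011 -1.    ] q6 -2.425231306144535
move mm (tool axes) [ 1.8299  1.1025 28.9995] world [ -1.9771   0.6577 -29.0033]
wz deg -0.03749152289960023
```

```bash
python3 -m handwheel '[{"gripper":-1,"dx":1.5,"dy":0.8,"dz":8,"wx":0,"wy":0,"wz":0},{"gripper":-1,"dx":0,"dy":0,"dz":8,"wx":0,"wy":0,"wz":0},{"gripper":-1,"dx":0,"dy":0,"dz":6,"wx":0,"wy":0,"wz":0},{"gripper":-1,"dx":0,"dy":0,"dz":4,"wx":0,"wy":0,"wz":0},{"gripper":-1,"dx":0,"dy":0,"dz":2,"wx":0,"wy":0,"wz":0},{"gripper":-1,"dx":0,"dy":0,"dz":0,"wx":0,"wy":0,"wz":0},{"gripper":-1,"dx":0,"dy":0,"dz":0,"wx":0,"wy":0,"wz":0}]';python3 - <<'E'
from h import *
to([.503,-.2883,.1654],102.3)
E
```

```text
t: 42.35
eef_pos: [0.5025, -0.2881, 0.1654]
eef_rot: [-0.107, 0.994, 0.0, -0.0]
contact_force: [-2.9, 1.0, 1.6]
width: 0.0647
gripper_force: 67.7
TCP [ 0.5025 -0.2881  0.1654] ydir 102.3110773352533 z [-0.0004  0.0001 -1.    ] q6 -2.4272258908606488
move mm (tool axes) [-0.4162 -0.2988 -0.0012] world [ 0.4704 -0.2032  0.001 ]
wz deg 0.011077335253304454
```

```bash
python3 -m handwheel '[{"gripper":-1,"dx":0,"dy":0,"dz":0.8,"wx":0,"wy":0,"wz":0},{"gripper":-1,"dx":0,"dy":0,"dz":0,"wx":0,"wy":0,"wz":0},{"gripper":1,"dx":0,"dy":0,"dz":0,"wx":0,"wy":0,"wz":0},{"gripper":1,"dx":0,"dy":0,"dz":0,"wx":0,"wy":0,"wz":0},{"gripper":1,"dx":0,"dy":0,"dz":0,"wx":0,"wy":0,"wz":0},{"gripper":1,"dx":0,"dy":0,"dz":0,"wx":0,"wy":0,"wz":0},{"gripper":1,"dx":0,"dy":0,"dz":-15,"wx":0,"wy":0,"wz":0},{"gripper":1,"dx":0,"dy":0,"dz":-30,"wx":0,"wy":0,"wz":0},{"gripper":1,"dx":0,"dy":0,"dz":-30,"wx":0,"wy":0,"wz":0},{"gripper":1,"dx":0,"dy":0,"dz":-30,"wx":0,"wy":0,"wz":0},{"gripper":1,"dx":0,"dy":0,"dz":-30,"wx":0,"wy":0,"wz":0},{"gripper":1,"dx":-30,"dy":0,"dz":0,"wx":0,"wy":0,"wz":0},{"gripper":1,"dx":-30,"dy":0,"dz":0,"wx":0,"wy":0,"wz":0},{"gripper":1,"dx":0,"dy":0,"dz":0,"wx":0,"wy":0,"wz":0},{"gripper":1,"dx":0,"dy":0,"dz":0,"wx":0,"wy":0,"wz":0},{"gripper":1,"dx":0,"dy":0,"dz":0,"wx":0,"wy":0,"wz":0}]';python3 - <<'E'
from h import *
f=imaging.grab_frame("wrist"); np.savez("w10.npz",**f)
sil(f,(.502,-.2885),.172)
a=[]
for n,c in(("scene",(120,220,115,225)),("side",(190,340,300,410))):
    p=imaging.grab_frame(n)["pixels"][c[0]:c[1],c[2]:c[3],::-1]; a.append(cv2.resize(p,(267,300),interpolation=cv2.INTER_CUBIC))
p=dict(np.load("w2.npz"))
a.append(cv2.resize(f["pixels"][:,:,::-1],(266,300)))
g=imaging.grab_frame("scene")["pixels"][195:300,270:380,::-1]
s=imaging.grab_frame("side")["pixels"][:,:,::-1]
cv2.imwrite("pics/fin.png",np.vstack([np.hstack(a),np.hstack([cv2.resize(g,(400,300),interpolation=cv2.INTER_CUBIC),cv2.resize(s,(400,300),interpolation=cv2.INTER_AREA)])]))
E
```

```text
t: 43.68
eef_pos: [0.5608, -0.2751, 0.2983]
eef_rot: [-0.107, 0.994, 0.0, -0.001]
contact_force: [0.3, 0.6, 0.3]
width: 0.0854
gripper_force: 0.0
exp px [279 130]
comp [  238     8    85   242 19629] rect mm ((501.5742492675781, -288.0458984375), (198.9513397216797, 64.97628784179688), 12.38788890838623)
comp [  169   259   220   161 16432] rect mm ((726.7452392578125, -242.53822326660156), (239.67762756347656, 285.3504333496094), 12.625237464904785)
```

View pics/fin.png

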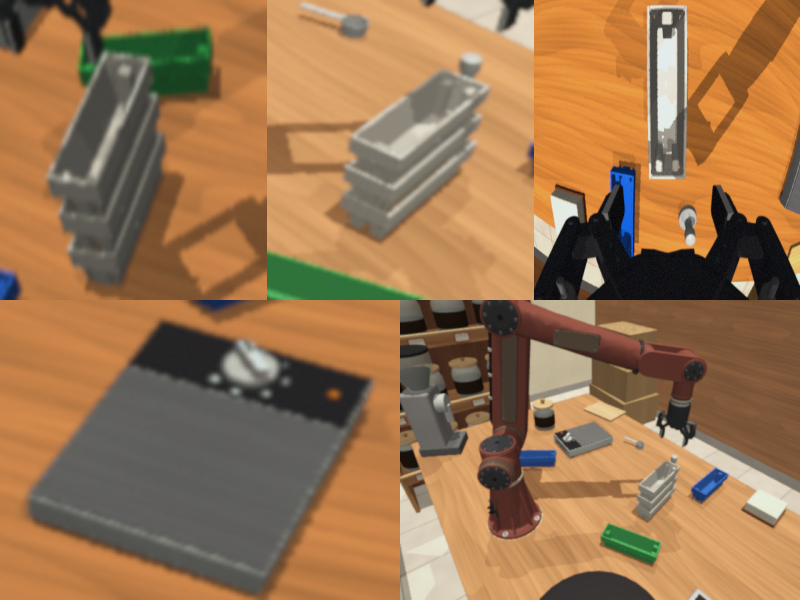

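The stack measures level and aligned: centre (.5016,−.288), axis 12.4°, and a 199×65 mm rim at z=.172. One numeric check is left, which end of the dial bar carries the pointer.

Run:
```python
from h import *
S=imaging.grab_frame("scene")
for f,fi in((dict(np.load("w3.npz")),True),(dict(np.load("w4.npz")),True),(dict(np.load("w2.npz")),True),(S,False)):
    best=[]
    for a in range(0,360,6):
        d=np.array([np.cos(np.radians(a)),np.sin(np.radians(a)),0])
        q=[proj(f,np.array([.4365,.3022,.083])+d*r,fi) for r in(.010,.013,.016)]
        v=[cv2.getRectSubPix(f["pixels"],(1,1),tuple(map(float,x)))[0,0].mean() for x in q if 0<=x[0]<559]
        best.append((np.mean(v).round() if v else 999,a))
    print(sorted(best)[:9])
```

```text
[(np.float64(33.0), 114), (np.float64(34.0), 108), (np.float64(34.0), 120), (np.float64(34.0), 126), (np.float64(34.0), 132), (np.float64(34.0), 138), (np.float64(34.0), 144), (np.float64(34.0), 150), (np.float64(35.0), 156)]
[(np.float64(52.0), 192), (np.float64(80.0), 312), (np.float64(82.0), 306), (np.float64(83.0), 288), (np.float64(83.0), 300), (np.float64(84.0), 216), (np.float64(85.0), 294), (np.float64(88.0), 282), (np.float64(92.0), 276)]
[(np.float64(92.0), 54), (np.float64(142.0), 60), (np.float64(186.0), 48), (np.float64(224.0), 66), (np.float64(225.0), 258), (np.float64(227.0), 30), (np.float64(229.0), 24), (np.float64(230.0), 264), (np.float64(231.0), 18)]
[(np.float64(92.0), 120), (np.float64(95.0), 114), (np.float64(98.0), 126), (np.float64(101.0), 108), (np.float64(102.0), 132), (np.float64(106.0), 138), (np.float64(109.0), 102), (np.float64(110.0), 144), (np.float64(113.0), 150)]
```

The earlier frames leave this ambiguous, so I look from directly above the dial.

```bash
python3 -m handwheel '[{"gripper":1,"dx":-2,"dy":18,"dz":0,"wx":0,"wy":0,"wz":0},{"gripper":1,"dx":-4.8,"dy":34.8,"dz":0,"wx":0,"wy":0,"wz":0},{"gripper":1,"dx":-4.8,"dy":34.8,"dz":0,"wx":0,"wy":0,"wz":0},{"gripper":1,"dx":-4.8,"dy":34.8,"dz":0,"wx":0,"wy":0,"wz":0},{"gripper":1,"dx":-4.8,"dy":34.8,"dz":0,"wx":0,"wy":0,"wz":0},{"gripper":1,"dx":-4.8,"dy":34.8,"dz":0,"wx":0,"wy":0,"wz":0},{"gripper":1,"dx":-4.8,"dy":34.8,"dz":0,"wx":0,"wy":0,"wz":0},{"gripper":1,"dx":-4.8,"dy":34.8,"dz":0,"wx":0,"wy":0,"wz":0},{"gripper":1,"dx":-4.8,"dy":34.8,"dz":0,"wx":0,"wy":0,"wz":0},{"gripper":1,"dx":-4.8,"dy":34.8,"dz":0,"wx":0,"wy":0,"wz":0},{"gripper":1,"dx":-4.8,"dy":34.8,"dz":0,"wx":0,"wy":0,"wz":0},{"gripper":1,"dx":-4.8,"dy":34.8,"dz":0,"wx":0,"wy":0,"wz":0},{"gripper":1,"dx":-4.8,"dy":34.8,"dz":0,"wx":0,"wy":0,"wz":0},{"gripper":1,"dx":-4.8,"dy":34.8,"dz":0,"wx":0,"wy":0,"wz":0},{"gripper":1,"dx":-4.8,"dy":34.8,"dz":0,"wx":0,"wy":0,"wz":0},{"gripper":1,"dx":-4.8,"dy":34.8,"dz":0,"wx":0,"wy":0,"wz":0},{"gripper":1,"dx":0,"dy":0,"dz":0,"wx":0,"wy":0,"wz":0},{"gripper":1,"dx":0,"dy":0,"dz":0,"wx":0,"wy":0,"wz":0},{"gripper":1,"dx":0,"dy":0,"dz":0,"wx":0,"wy":0,"wz":0}]'
python3 - <<'E'
from h import *
f=imaging.grab_frame("wrist"); np.savez("w11.npz",**f)
for R in((.010,.013,.016),(.006,.008)):
    b=[]
    for a in range(0,360,6):
        d=np.array([np.cos(np.radians(a)),np.sin(np.radians(a)),0])
        b.append(int(np.mean([cv2.getRectSubPix(f["pixels"],(1,1),tuple(map(float,proj(f,np.array([.4365,.3022,.083])+d*r,True))))[0,0].mean() for r in R])))
    print(b)
# text picture of dial
for dx in np.arange(-.024,.025,.003):
    print(" ".join("%3d"%cv2.getRectSubPix(f["pixels"],(1,1),tuple(map(float,proj(f,np.array([.4365+dx,.3022+dy,.083]),True))))[0,0].mean() for dy in np.arange(-.024,.025,.003)))
E
```

```text
t: 45.57
eef_pos: [0.5179, 0.2679, 0.2991]
eef_rot: [-0.108, 0.994, -0.0, -0.0]
contact_force: [-0.1, -0.0, 0.3]
width: 0.0854
gripper_force: 0.0
[207, 198, 193, 213, 243, 248, 248, 247, 247, 247, 244, 241, 242, 243, 244, 244, 245, 245, 245, 245, 245, 245, 245, 245, 245, 245, 245, 245, 245, 244, 242, 242, 242, 241, 227, 156, 85, 134, 222, 242, 215, 191, 202, 211, 220, 232, 239, 242, 244, 245, 245, 246, 245, 246, 246, 245, 244, 242, 235, 222]
[224, 240, 245, 247, 248, 248, 248, 248, 248, 248, 248, 247, 247, 245, 244, 242, 241, 239, 240, 240, 240, 241, 241, 242, 243, 242, 241, 241, 240, 242, 244, 244, 240, 218, 180, 137, 115, 141, 184, 227, 241, 244, 240, 227, 208, 193, 188, 186, 185, 185, 190, 190, 185, 188, 192, 189, 190, 187, 192, 207]
 96  63  32  35  33  36  44  60  56  57  56  58  59  56  58  55  57
 42  32  29  35  55 140 183 225 209 152  94  65  58  56  99 150  56
 35  43  57 122 181 244 239 246 245 246 243 196  75  56 138 198  56
 52  58 142 230  89 208 242 240 246 246 246 245 227  88  57  55  55
 57 132 155 238 208  84 210 243 244 245 245 244 245 206  62  56  57
 79 233 229 160 244 173  99 241 237 244 245 245 245 243 132  58  55
123 245 246 210 182 246 163 147 247 239 245 245 245 245 192  56  53
178 246 246 245 194 208 244 237 247 246 235 245 245 246 235  63  58
184 246 246 246 240 173 223 248 248 248 245 239 246 245 236  73  62
168 245 246 245 246 237 152 235 248 248 248 243 241 245 219  63 130
119 246 245 246 246 245 230 161 242 247 247 247 237 244 200  59  69
 53 227 246 246 246 246 245 222 171 246 248 248 247 236 119  56  57
 36 144 245 246 246 246 246 245 199 195 246 248 248 245 124  57  54
 39  59 178 244 246 246 246 245 241 187 219 247 246 195  65  58  55
129  38  63 174 238 245 245 246 246 243 178 219 164  64  57  55  57
142  30  55  62  86 165 205 214 216 169 103  66  68 161 116  58  54
 47  32  45  64  62  62  61  62  65  59  61  58  91 242 209  62  57
```

The pointer line runs at about 218–220°, matching the off mark at 219°, and the dial reached its stop torque. I hand the job in.

```bash
python3 -c "
from rig import job
print(job.close_job())"
```

```text
the job is handed in; nothing more can be done
None
```

The job is handed in at about 46 s of the 210 s; no verdict came back. By my last checks, the dial is at its off stop, both cups were upright in the first bin when I last saw it open, and both bins are stacked on the packed one, each turned end for end.

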